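# Wind the bench vise shut on a charger with its loose crank

## Robot

A 6-joint arm with a two-finger parallel gripper is mounted at the origin on a cart in front of the work surface, level with it; the furniture and walls round the work are solid. World frame = base frame: x ahead of the robot, y to its left, z up, the work surface at z = 0. Lengths are in m, angles in rad, forces in N, time in s.
With the tool pointing down it reaches from about 0.4 to 0.825 m from the base axis. Payload 7 kg.
Tool frame: the origin (TCP) lies at the very end of the fingers, on their centre line; the grasp point (between the pads) lies 19 mm behind it (r.hold_point_z is the distance from the TCP to the grasp point, in m); z points along the fingers, y is the direction in which the jaws open and shut (so a half turn about z gives the same grasp; the last joint's range is limited). The gripper opens to 88 mm and grips with 3 to 60 N. Pads are 19 mm wide; open, the fingers measure 130 mm over their backs; the gripper's body (78 mm by 193 mm) begins 47 mm behind the grasp point.
Start: joints at [1.447, 0.359, 0.012, 0, -1.224, -0.288], TCP at [0.27, 0.619, 0.227] pointing down, gripper open.
Joint ranges: [-3.07, 3.07], [-1.43, 2.12], [-1.02, 1.25], [-3.03, 1.67], [-3.05, -0], [-3.03, 3.03]. Speed limits (rad/s): [2.39, 2.39, 3.01, 3.14, 3.14, 3.14].

## Interface

Orientations are given as a 3x3 rotation matrix whose columns are the frame's x, y, z axes.
In Python, from plant import r, optics, ticket gives the robot as it stands.
- The arm moves only by the tool apply_moves, never from a script. Its argument "targets" is text: rows parted by semicolons, each of 7 numbers parted by spaces: the shift along the world's x, y, z in mm, then the turn, a rotation vector about the world's x, y, z in rad, then the closure in counts, from 0 (fully open) to 255 (shut). In form: tx ty tz ax ay az hand; .... A call has 1 to 5 rows; each row shifts and turns the commanded pose from where the row before left it; what a row does not reach is not made up. A row lasts 1/10 s, in which the tool goes at most 50 mm and 8.59 degrees, less where a joint would pass 70% of its speed; a pose out of reach is approached as far as the arm can. A call with a gripper value outside its range is refused whole. The fingers move at their own pace and stop on an object; "force" is the grip in N (left out, the last holds). Time passes only in rows, so rows that do not move let the fingers close. It gives the time, the measured TCP pose, the force and the opening at its end, in the units of the state.
- r.observe(): the state, without advancing time (a new reading comes with each control period).
- optics.grab_frame(name): name is "scene" or "top"; returns the picture (480x640x3 uint8, red, green, blue); there is no depth.
- optics.get_calibration(name): a dict with "fx", "fy", "cx", "cy" (pixels), "origin" and "orientation" of the camera in the world. Camera axes: x right, y up, looking along -z (the intrinsics and any distortion apply to the point x, -y, -z); pixel columns grow to the right and rows downward; lengths in m; the calibration is good to about 2 mm. A picture is of the moment at which its call begins. get_calibration takes no time and is no camera call.
- ticket.hand_in(): hands the job in, once; it reports no verdict.
Trained networks look in the newest picture that a camera, given by its name, has taken for a name from the list of things; names that differ only in an ending like _2 or _b are one class to them, and where a whole thing is asked for, a point or a joint stands for the part that bears it (a point fixed in the world has none). Each returns a list of dicts, best first, with "confidence" (0 to 1); they miss things now and then, are a little off and sometimes report something else, mostly with a low value. They report only what shows in the picture. A call takes as long as a camera call. They do not tell look-alikes from the thing itself.
- optics.cut_out(query, camera): "mask" (480x640 bool, what is visible of it) and "location" ([row, column] in pixels, amid what is visible of it).
The state is a dict: "time": time; "joint_positions": joint angles; "qvel": joint speeds; "effort": joint torques, N m; "tcp_pos": TCP position; "tcp_rot": TCP orientation; "force": force on the tool from outside, world axes, zero at the start; "torque": the same for the moment, N m; "finger_gap": finger opening in m.
Only numpy, scipy, OpenCV 4.12 (cv2) and the standard library are available. Lean on these libraries where they do the work, as an engineer would, in place of code of your own. Each camera call takes 0.05 s, during which the arm holds its last target.

## Task

The wall charger lies loosely between the jaws of the little screw vise on the desk. Fit the loose hand crank fully down onto the square shaft of the vise's gearbox, wind it clockwise (seen from above) until the jaw has closed on the charger and the shaft comes to its stop, then let go and leave the crank on the shaft. Do not knock the dropper bottle over.

Things in the scene. Friction and masses are not known exactly. Their poses are not given: they have to be found in the camera images.
- crank_grip (a point): Loose dark steel hand crank, 220 g, standing upright on its round foot. Point: centre of its grip boss on the hub axis, 45 mm above the foot's underside. Boss 20 x 20 mm, 26 to 55 mm up; grip its free flats at own +y and -y. Own z up, x along the arm to the handle. Arm 12 mm wide, 27 to 35 mm up.
- crank: The same crank: origin at the centre of its foot's underside (foot 34 mm across, 8 mm high), axes as crank_grip. Here opens the square socket, 13.6 mm wide, 26 mm deep, its sides parallel to own x and y.
- handle_grip (a point): Black round handle of the crank, 18 mm in diameter, 37 to 84 mm above the crank's underside, upright at the arm's end, 45 mm from the hub axis. It spins freely on its pin, so it may be held while the crank goes round. Point: on its axis, 64 mm above the underside; its x and y axes spin, ignore them.
- shaft_top (a point): Upright square steel shaft, 12 x 12 mm, 24 mm out of the collar on the vise's gearbox; top 5 mm tapered to 7.6 mm. Point: centre of its top, 66 mm above the desk; z up, x and y parallel to its sides, turning with it. The socket fits at any quarter turn, 0.8 mm play a side; fully down, the crank's underside rests on the collar, crank_grip 21 mm above this point.
- shaft (a joint): Turn of the shaft, rad, growing clockwise seen from above; closes the jaw 6 mm a turn. Light friction, about 0.13 N m; stays where it is left. Starts between 0 and 5; the jaw meets the charger near 18.1; hard stop at 19.0.
- vise_jaw (a joint): Gap between the vise's jaws, m: 0.053 to 0.058 at the start, growing as the jaw opens, 0.041 when first closed on the charger. Driven by the shaft only.
- charger_center (a point): White wall charger with two pins, body 46 x 41 x 28 mm, lying loose on the riser block between the jaws: pins along the jaws (own x), 41 mm width across the gap (own y). Point: centre of its body, 44 mm above the desk.
- vise: Small screw vise, 82 x 150 x 42 mm, fixed to the desk. Origin on the desk under its centre, z up. The fixed jaw's face is at own y = +60 mm, the moving jaw comes towards it from -y; the gearbox (46 x 44 mm, 42 mm high) with the shaft stands at own y = -90 mm. The riser block under the charger is 30 mm high.
- ipa_bottle: Small white dropper bottle, 39 mm in diameter, 114 mm tall, standing on the desk; origin at the centre of its underside, z up. It must not be knocked over.
Not all that is in view belongs to the job. Leave any orange look-alike of the crank alone.

How it is judged:
By the outcome, as a careful person would: the job done as asked, in the order asked, and still so for the second after the job is handed in, with the robot touching nothing.
It also fails if it takes over 64 s, if anything falls off the work surface, if the arm or the gripper's body presses on something with over 40 N, if the wrist force passes 120 N, or if a joint passes its speed limit or range.

## Working session

There is one attempt and no reset: what is moved stays moved. The work goes in short steps, Python scripts to look and compute and a tool call to move; the robot and the scene stay as the last step left them, time stands still between calls to the robot, and variables do not carry over. Pictures are saved under pics/ and viewed, and the job is handed in when it is done.

Besides the shell and the picture viewer there is one more tool, called by a JSON object that holds its "fn" and its "kwargs". apply_moves: Moves the arm, as the interface text tells. Its arguments: {"type":"object","properties":{"targets":{"type":"string"},"force":{"type":"number"}},"required":["targets"]}

```bash
mkdir -p pics; ls; python3 - <<'E'
from plant import r, optics
import cv2
print(r.observe()); print(r.hold_point_z)
for n in ("scene","top"):
    f=optics.grab_frame(n); cv2.imwrite(f"pics/{n}0.png",f[:,:,::-1]); print(optics.get_calibration(n))
E
```

```text
pics
{'time': 0.0, 'joint_positions': array([ 1.44708112e+00,  3.59384033e-01,  1.10598383e-02, -3.61034167e-04,
       -1.22411850e+00, -2.88085557e-01]), 'qvel': array([ 0.00023546,  0.00107093, -0.00019372, -0.00196108, -0.00155914,
       -0.00219006]), 'effort': array([ 1.03595576e-03, -5.82718062e+01,  2.93056369e+01,  6.99696064e+00,
        6.87127031e-03, -1.67577477e-04]), 'tcp_pos': array([0.27000867, 0.61809937, 0.22562301]), 'tcp_rot': array([[ 9.16352354e-01, -4.00372415e-01, -5.40118605e-04],
       [-4.00372754e-01, -9.16350983e-01, -1.59186118e-03],
       [ 1.42399091e-04,  1.67495451e-03, -9.99998587e-01]]), 'force': array([ 0.58215507, -0.31321703, -0.09843352]), 'torque': array([ 0.02154238, -0.01630349, -0.00520082]), 'finger_gap': 0.0875836218749709}
0.0188
{'fx': 454.2629865162091, 'fy': 454.2629865162091, 'cx': 322.8226101197072, 'cy': 235.14604563453386, 'origin': array([-0.23579565,  0.55085565,  0.51492085]), 'orientation': array([[-0.55061656,  0.35899928, -0.75361855],
       [-0.83452864, -0.25791031,  0.48687187],
       [-0.01957935,  0.89699598,  0.44160487]])}
{'fx': 473.17190642416773, 'fy': 473.17190642416773, 'cx': 321.86739038842126, 'cy': 238.5657900544539, 'origin': array([0.41274097, 0.05986923, 1.29484554]), 'orientation': array([[ 0.0085915 ,  0.99809783, -0.06104835],
       [-0.99984969,  0.00765509, -0.01555618],
       [-0.01505926,  0.06117282,  0.99801358]])}
```

View pics/scene0.png

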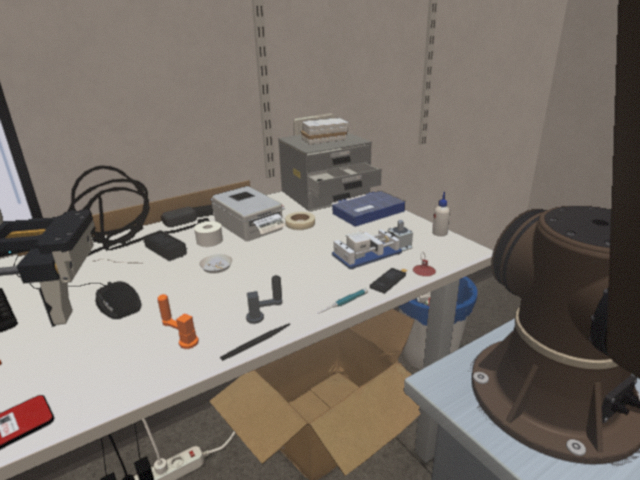

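View pics/top0.png

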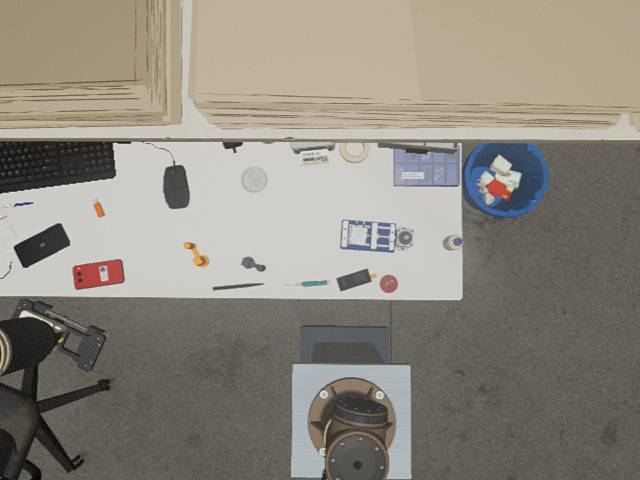

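Top view: the dark crank is at (253,264) and the orange look-alike at (196,255). The vise is at (370,236) with its gearbox and shaft at (405,238), and the bottle is at (454,243). The dark one fits "dark steel"; I'll confirm that in a crop.

```bash
python3 - <<'E'
import cv2,numpy as np
t=cv2.imread("pics/top0.png");s=cv2.imread("pics/scene0.png")
a=cv2.resize(t[215:285,170:290],(800,466),interpolation=cv2.INTER_CUBIC)
b=cv2.resize(t[205:275,330:470],(800,400),interpolation=cv2.INTER_CUBIC)
c=cv2.resize(s[260:340,230:310],(400,400),interpolation=cv2.INTER_CUBIC)
d=cv2.resize(s[210:290,325:425],(500,400)[0:2],interpolation=cv2.INTER_CUBIC)
cv2.imwrite("pics/ca.png",a);cv2.imwrite("pics/cb.png",b)
cv2.imwrite("pics/cc.png",cv2.resize(np.hstack([c,d]),(800,356)))
E
```

```text
(no output)
```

View pics/ca.png

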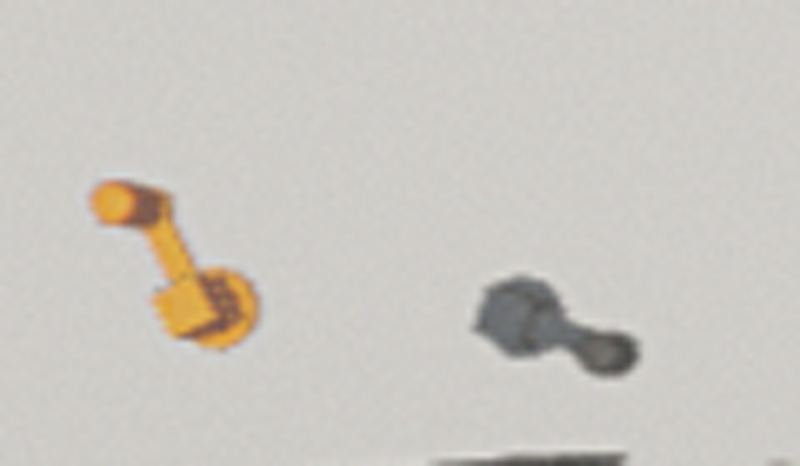

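View pics/cb.png

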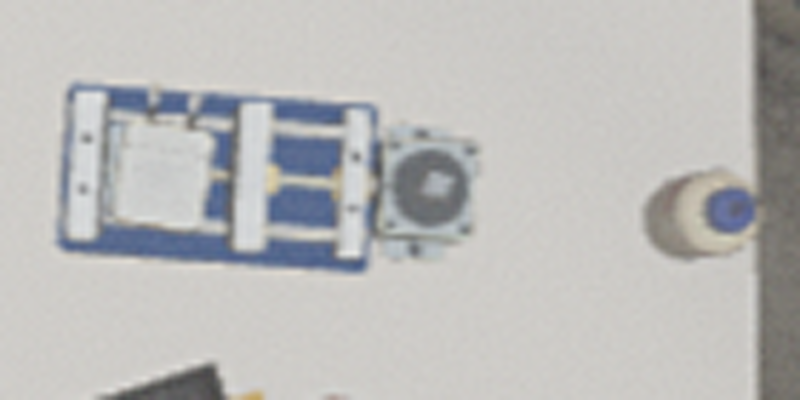

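View pics/cc.png

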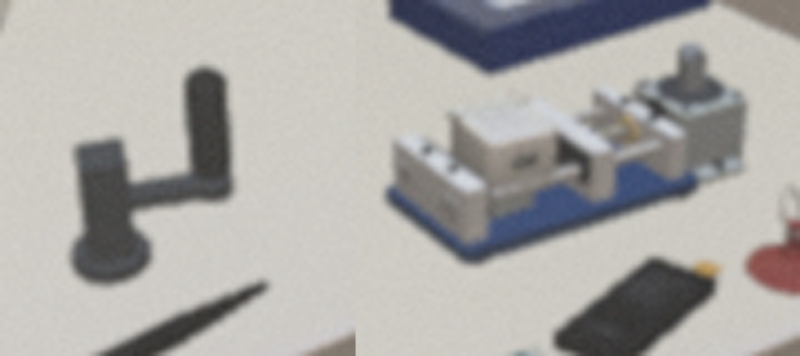

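The crop confirms it: the dark crank at top (253,264) has its hub at left and its handle to the right. The square shaft is at about top (406,237) and scene (401,221). Next I fit the poses with a silhouette model in both views.

```bash
cat > h.py <<'E'
import numpy as np, cv2
from plant import r, optics
CAL={n:optics.get_calibration(n) for n in("scene","top")}
def proj(n,P):
    c=CAL[n];p=(np.atleast_2d(P)-c["origin"])@c["orientation"]
    return np.c_[c["cx"]+c["fx"]*p[:,0]/-p[:,2], c["cy"]-c["fy"]*p[:,1]/-p[:,2]]
def ray(n,uv):
    c=CAL[n];d=np.array([(uv[0]-c["cx"])/c["fx"],-(uv[1]-c["cy"])/c["fy"],-1.]);return c["origin"],c["orientation"]@d
def atz(n,uv,z):
    o,d=ray(n,uv);return o+d*(z-o[2])/d[2]
def tri(us,ut):
    A=[];b=[];
    for n,u in(("scene",us),("top",ut)):
        o,d=ray(n,u);d=d/np.linalg.norm(d);M=np.eye(3)-np.outer(d,d);A.append(M);b.append(M@o)
    A=np.vstack(A);b=np.concatenate(b);x=np.linalg.lstsq(A,b,rcond=None)[0];return x,np.linalg.norm(A@x-b)
def Rz(a): return np.array([[np.cos(a),-np.sin(a),0],[np.sin(a),np.cos(a),0],[0,0,1]])
def cyl(x,rad,z0,z1,N=24):
    t=np.linspace(0,2*np.pi,N,endpoint=False);c=np.c_[x+rad*np.cos(t),rad*np.sin(t)]
    return np.vstack([np.c_[c,np.full(N,z)] for z in(z0,z1)])/1000
def box(x0,x1,y0,y1,z0,z1): return np.array([[x,y,z] for x in(x0,x1) for y in(y0,y1) for z in(z0,z1)])/1000
CR=[cyl(0,17,0,8),box(-10,10,-10,10,26,55),cyl(0,10,8,26),box(0,45,-6,6,27,35),cyl(45,9,37,84),cyl(45,6,27,37)]
def sil(n,parts,pos,yaw,win,S=8):
    x0,y0,x1,y1=win;im=np.zeros(((y1-y0)*S,(x1-x0)*S),np.uint8)
    for p in parts:
        u=(proj(n,p@Rz(yaw).T+pos)-[x0-.5,y0-.5])*S-.5
        cv2.fillConvexPoly(im,cv2.convexHull(np.round(u).astype(np.int32)),255)
    return cv2.resize(im,(x1-x0,y1-y0),interpolation=cv2.INTER_AREA)/255.
E
cat > fit.py <<'E'
from h import *
from scipy.optimize import minimize,differential_evolution
wins={"top":(232,250,275,279),"scene":(238,268,292,328)}
obs={}
for n,w in wins.items():
    g=cv2.imread(f"pics/{n}0.png").astype(float).mean(2)[w[1]:w[3],w[0]:w[2]]
    bg=np.median(g[g>150]);a=np.clip((bg-g)/(bg-75),0,1)
    if n=="scene": # drop the pen
        yy,xx=np.mgrid[w[1]:w[3],w[0]:w[2]];a[(yy>322-(xx-263)*.0)&(xx>262)]=0
    obs[n]=a
def cost(p):
    c=0
    for n in obs:
        q=np.array([p[0],p[1],0.]);s=sil(n,CR,q,p[2],wins[n]);c+=((s-obs[n])**2).mean()
    return c
p0=atz("top",(248,262),0.03);print(p0)
res=differential_evolution(cost,[(p0[0]-.03,p0[0]+.03),(p0[1]-.03,p0[1]+.03),(-np.pi,np.pi)],seed=1,maxiter=60,popsize=12,tol=1e-6)
print(res.x,np.degrees(res.x[2]),res.fun)
for n in obs:
    for k in(n,):
        f=lambda p:((sil(n,CR,np.array([p[0],p[1],0]),p[2],wins[n])-obs[n])**2).mean()
        rr=minimize(f,res.x,method="Nelder-Mead",options=dict(initial_simplex=res.x+np.array([[0,0,0],[.003,0,0],[0,.003,0],[0,0,.1]])));print(n,rr.x,np.degrees(rr.x[2]),rr.fun)
    s=sil(n,CR,np.array([*res.x[:2],0]),res.x[2],wins[n])
    cv2.imwrite(f"pics/fit_{n}.png",cv2.resize((np.dstack([obs[n],s,s])*255).astype(np.uint8),None,fx=8,fy=8,interpolation=0))
print("shaft",tri((400.8,221.2),(406.6,237)))
E
python3 fit.py; python3 - <<'E'
import cv2,numpy as np
a=cv2.imread('pics/fit_top.png');b=cv2.imread('pics/fit_scene.png')
h=max(a.shape[0],b.shape[0]);p=lambda i:np.pad(i,((0,h-i.shape[0]),(0,0),(0,0)))
cv2.imwrite('pics/fit.png',np.hstack([p(a),p(b)]))
E
```

```text
[0.42575496 0.27677628 0.03      ]
[ 0.42461852  0.28107858 -1.88565898] -108.04030090406513 0.0355801311715708
top [ 0.42535388  0.28111311 -1.88862487] -108.21023386436588 0.014474169885944443
scene [ 0.42212494  0.2824454  -1.95285692] -111.89045943748181 0.009900739009512913
shaft (array([ 0.49346083, -0.14235555,  0.06093318]), np.float64(0.0011658031238410069))
```

View pics/fit.png

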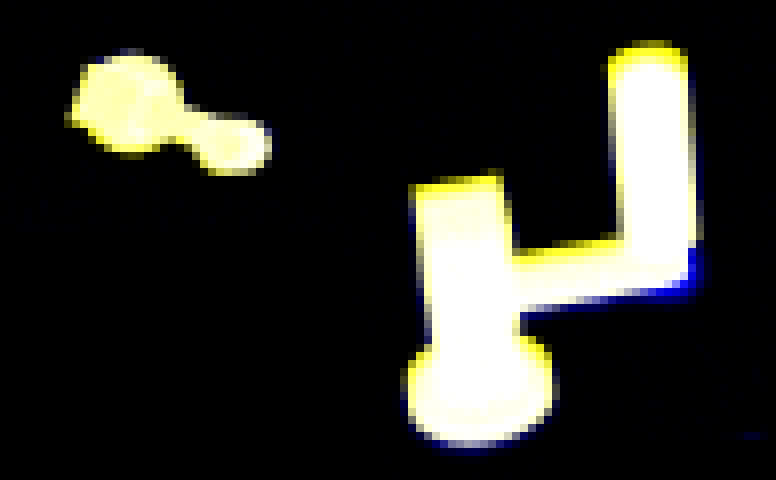

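The fit puts the crank at about (0.425, 0.281) with a yaw of about -108°. The two views agree within 3 mm. Next is the shaft's centre and yaw, using averaged frames.

```bash
python3 - <<'E'
from h import *
for n in("top","scene"):
    f=np.mean([optics.grab_frame(n).astype(float) for _ in range(6)],0);np.save(f"pics/{n}_avg.npy",f)
t=np.load("pics/top_avg.npy");s=np.load("pics/scene_avg.npy")
a=cv2.resize(t[222:254,390:422].clip(0,255).astype(np.uint8)[:,:,::-1],(400,400),interpolation=cv2.INTER_CUBIC)
b=cv2.resize(s[212:252,382:422].clip(0,255).astype(np.uint8)[:,:,::-1],(400,400),interpolation=cv2.INTER_CUBIC)
cv2.imwrite("pics/shaft.png",np.hstack([a,b]))
np.set_printoptions(linewidth=200)
print(t[230:246,398:416].mean(2).round().astype(int))
print(s[217:240,392:410].mean(2).round().astype(int))
E
```

```text
[[143 134 170 186 185 186 188 185 185 183 182 184 182 162 160 174 195 204]
 [175 175 184 186 168 146 132 126 134 150 166 182 185 151 125 158 194 203]
 [190 187 167 138 119 112 109 109 111 114 121 158 181 174 177 191 202 205]
 [187 164 129 112 111 112 111 110 111 110 111 119 144 176 185 180 195 204]
 [170 133 111 109 110 111 107 113 114 109 110 109 119 168 187 177 192 203]
 [158 118 108 111 112 107 116 157 161 141 128 115 110 142 176 179 194 203]
 [156 120 109 111 110 109 131 167 176 178 173 139 110 127 174 198 203 204]
 [139 113 110 110 112 116 150 170 174 175 155 124 110 126 179 202 205 205]
 [150 112 109 110 110 130 156 167 173 169 142 113 109 126 178 203 205 204]
 [167 126 111 112 111 114 122 129 136 136 123 111 106 126 177 202 204 204]
 [170 130 109 112 114 112 112 112 113 113 113 108 112 152 182 199 204 204]
 [187 155 119 109 108 112 111 111 110 110 110 111 125 172 190 200 204 204]
 [187 168 133 110 109 110 112 113 110 109 108 117 146 179 186 198 204 203]
 [165 177 174 148 122 110 106 108 110 112 127 150 174 186 184 196 204 203]
 [135 172 189 187 175 149 132 134 144 162 181 185 
[... 1126 characters left out ...]
 85  82  87 113 153 164]
 [139 124 105  95  88  85  84  86  85  85  86  85  85  89 102 130 157 159]
 [102 113 126 127 118 106  92  88  92  94  95  99 105 118 136 156 166 162]
 [ 66  87 124 149 151 141 120 107 121 130 133 135 140 149 156 157 154 146]
 [ 67  63  92 129 150 156 142 130 147 160 161 156 152 147 141 132 126 120]
 [ 84  77  82  99 122 140 143 141 148 153 148 141 129 123 119 116 114 113]
 [115 134 131 117 109 116 129 135 133 127 122 118 115 112 112 113 113 113]
 [160 186 187 168 142 121 114 116 116 115 112 113 112 113 113 112 114 114]
 [173 193 204 203 187 157 133 118 113 113 112 113 112 113 113 113 113 113]
 [144 163 183 199 203 188 160 131 115 112 113 113 112 112 113 113 113 114]]
```

View pics/shaft.png

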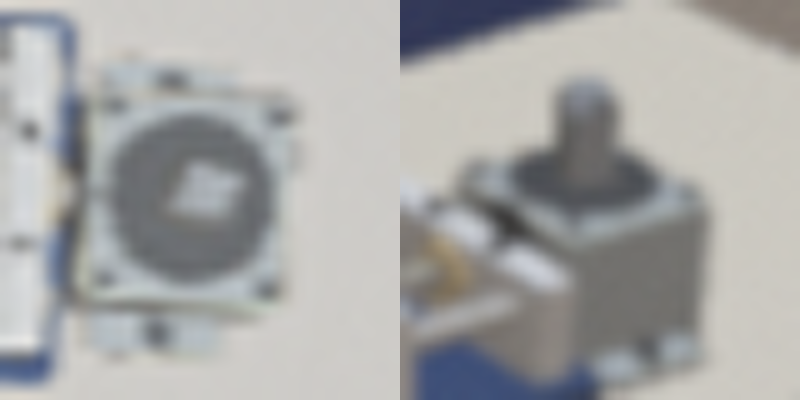

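```bash
cat > fit2.py <<'E'
from h import *
from scipy.optimize import differential_evolution
SH=[np.vstack([box(-6,6,-6,6,42,61),box(-3.8,3.8,-3.8,3.8,61,66)])]
t=np.load("pics/top_avg.npy").mean(2)
w=(401,232,411,243);a=np.clip((t[w[1]:w[3],w[0]:w[2]]-111)/(172-111),0,1.05)
def f(p,full=False):
    w2=(w[0]-4,w[1]-4,w[2]+4,w[3]+4)
    s=cv2.GaussianBlur(sil("top",SH,np.array([p[0],p[1],0]),p[2],w2,10),(0,0),p[3])[4:-4,4:-4]
    return s if full else ((s-a)**2).mean()
c=np.array([.493,-.142])
R=differential_evolution(f,[(c[0]-.02,c[0]+.02),(c[1]-.02,c[1]+.02),(-np.pi/4,np.pi/4),(.3,1.)],seed=2,popsize=20,maxiter=120,tol=1e-7)
print(R.x,np.degrees(R.x[2]),R.fun)
for d in range(-45,46,6):
    R2=differential_evolution(lambda q:f([q[0],q[1],np.radians(d),R.x[3]]),[(c[0]-.02,c[0]+.02),(c[1]-.02,c[1]+.02)],seed=2,popsize=8,maxiter=25)
    print(d,round(R2.fun,5),R2.x.round(4))
# collar circle centre in top at z=42mm
W=(396,226,416,248);g=t[W[1]:W[3],W[0]:W[2]];
m=(g<140).astype(np.uint8);m=cv2.morphologyEx(m,cv2.MORPH_OPEN,np.ones((3,3)));cn=max(cv2.findContours(m,0,2)[0],key=cv2.contourArea)
h=cv2.convexHull(cn).astype(np.float32);(x,y),r_=cv2.minEnclosingCircle(h);M=cv2.moments(h)
for q in((x,y),(M['m10']/M['m00'],M['m01']/M['m00'])): print("collar",q,r_,atz("top",(q[0]+W[0],q[1]+W[1]),.042))
E
python3 fit2.py
```

```text
[ 0.49493875 -0.14199096  0.42865506  1.        ] 24.560125886006933 0.048098392263352586
-45 0.05201 [ 0.4949 -0.142 ]
-39 0.05247 [ 0.4949 -0.1421]
-33 0.05251 [ 0.4948 -0.1421]
-27 0.05238 [ 0.495  -0.1419]
-21 0.05282 [ 0.4945 -0.1418]
-15 0.05264 [ 0.495 -0.142]
-9 0.05322 [ 0.4947 -0.142 ]
-3 0.05221 [ 0.495  -0.1421]
3 0.05157 [ 0.495  -0.1421]
9 0.05057 [ 0.4947 -0.1419]
15 0.05001 [ 0.4952 -0.1422]
21 0.04903 [ 0.4951 -0.142 ]
27 0.04913 [ 0.4951 -0.1425]
33 0.05054 [ 0.495  -0.1422]
39 0.05188 [ 0.4952 -0.1416]
45 0.05201 [ 0.4949 -0.142 ]
collar (8.642857551574707, 11.357142448425293) 6.566092014312744 [ 0.49426215 -0.13965527  0.042     ]
collar (8.746887966804978, 11.272475795297371) 6.566092014312744 [ 0.49448878 -0.13993035  0.042     ]
```

```bash
cat > fit3.py <<'E'
from h import *
from scipy.optimize import differential_evolution,nnls
import sys
a,b=6e-3,3.8e-3
sq=lambda h,z:np.array([[h,h,z],[-h,h,z],[-h,-h,z],[h,-h,z]])
L=[sq(a,.042),sq(a,.061),sq(b,.066)]
F=[L[2]]+[np.array([L[k][i],L[k][(i+1)%4],L[k+1][(i+1)%4],L[k+1][i]]) for k in(0,1) for i in range(4)]
W={"top":(400,231,413,243),"scene":(394,215,408,226)}
img={n:np.load(f"pics/{n}_avg.npy").mean(2) for n in W}
S=10
def model(n,x,y,yaw,du,dv,sig):
    w=W[n];pad=4;x0,y0=w[0]-pad,w[1]-pad;H,Wd=w[3]-w[1]+2*pad,w[2]-w[0]+2*pad
    P=np.array([x,y,0]);Rm=Rz(yaw);cam=CAL[n]["origin"];B=[];tot=np.zeros((H,Wd))
    for f in F:
        g=f@Rm.T+P;nn=np.cross(g[1]-g[0],g[2]-g[0]);ctr=g.mean(0)
        if nn@(ctr-[x,y,ctr[2]-.0])<0 : nn=-nn
        if f is F[0]: nn=np.array([0,0,1.])
        if nn@(cam-ctr)<=0: continue
        im=np.zeros((H*S,Wd*S),np.uint8);u=(proj(n,g)+[du,dv]-[x0-.5,y0-.5])*S-.5
        cv2.fillConvexPoly(im,np.round(u*16).astype(np.int32),255,shift=4)
        m=cv2.GaussianBlur(cv2.resize(im,(Wd,H),interpolation=cv2.INTER_AREA)/255.,(0,0),sig)
        tot+=m;B.append(m[pad:-pad,pad:-pad].ravel())
    B.append((1-tot)[pad:-pad,pad:-pad].ravel());return np.array(B).T
def cost(n,x,y,yaw,du,dv,sig):
    w=W[n];o=img[n][w[1]:w[3],w[0]:w[2]].ravel();A=model(n,x,y,yaw,du,dv,sig)
    c,rn=nnls(A,o);return rn**2/len(o),c
c=np.array([.4945,-.1405])
def run(n,yaw):
    ft=lambda p:cost(n,p[0],p[1],yaw,0,0,p[2])[0]
    return differential_evolution(ft,[(c[0]-.008,c[0]+.008),(c[1]-.008,c[1]+.008),(.35,1)],seed=3,popsize=8,maxiter=30,tol=1e-5)
if __name__=="__main__":
  for d in range(-45,45,6):
    q=[run(n,np.radians(d)) for n in W]
    print(d,*[(round(k.fun,1),k.x.round(4)) for k in q],flush=True)
E
time python3 fit3.py
```

```text
-45 (454.1, array([ 0.5015, -0.148 ,  1.    ])) (19.1, array([ 0.4876, -0.136 ,  0.9841]))
-39 (456.4, array([ 0.5021, -0.148 ,  1.    ])) (19.1, array([ 0.4884, -0.1376,  0.9671]))
-33 (461.1, array([ 0.5024, -0.1477,  1.    ])) (12.5, array([ 0.4915, -0.1402,  0.7775]))
-27 (516.1, array([ 0.4972, -0.1376,  1.    ])) (8.3, array([ 0.4933, -0.1419,  0.6898]))
-21 (513.8, array([ 0.497 , -0.1374,  1.    ])) (9.5, array([ 0.492 , -0.1408,  0.6792]))
-15 (512.3, array([ 0.4967, -0.1371,  1.    ])) (13.3, array([ 0.4913, -0.1399,  0.6991]))
-9 (511.3, array([ 0.4963, -0.1369,  1.    ])) (18.1, array([ 0.491 , -0.1395,  0.7276]))
-3 (507.5, array([ 0.4959, -0.1357,  1.    ])) (22.8, array([ 0.4905, -0.1391,  0.7427]))
3 (510.6, array([ 0.4959, -0.1357,  1.    ])) (24.9, array([ 0.4899, -0.1383,  0.7594]))
9 (516.6, array([ 0.4933, -0.1343,  1.    ])) (23.2, array([ 0.4903, -0.1387,  0.755 ]))
15 (519.1, array([ 0.4993, -0.1378,  1.    ])) (20.7, array([ 0.4911, -0.1396,  0.7415]))
21 (518.1, array([ 0.4996, -0.1376,  1.    ])) (17.4, array([ 0.4919, -0.1403,  0.7341]))
27 (512.2, array([ 0.4919, -0.1353,  1.    ])) (14.9, array([ 0.4936, -0.1419,  0.7509]))
33 (472.5, array([ 0.5007, -0.1484,  1.    ])) (15.4, array([ 0.4942, -0.1422,  0.7588]))
39 (463.2, array([ 0.5009, -0.1482,  1.    ])) (15.3, array([ 0.4898, -0.1379,  0.8272]))
real	0m17.004s
user	0m18.835s
sys	0m0.068s
```

```bash
sed -i 's/"top":(400,231,413,243)/"top":(401,233,410,242)/' fit3.py; python3 fit3.py
```

```text
-45 (35.2, array([ 0.4923, -0.1404,  0.8758])) (19.1, array([ 0.4876, -0.136 ,  0.9841]))
-39 (25.7, array([ 0.4963, -0.1403,  0.6808])) (19.1, array([ 0.4884, -0.1376,  0.9671]))
-33 (21.2, array([ 0.4928, -0.1408,  0.5821])) (12.5, array([ 0.4915, -0.1402,  0.7775]))
-27 (11.3, array([ 0.4928, -0.141 ,  0.5352])) (8.3, array([ 0.4933, -0.1419,  0.6898]))
-21 (7.7, array([ 0.493 , -0.1412,  0.5069])) (9.5, array([ 0.492 , -0.1408,  0.6792]))
-15 (8.5, array([ 0.4931, -0.1412,  0.4891])) (13.3, array([ 0.4913, -0.1399,  0.6991]))
-9 (14.8, array([ 0.4928, -0.1413,  0.5421])) (18.1, array([ 0.491 , -0.1395,  0.7276]))
-3 (np.float64(25.4), array([ 0.4927, -0.1412,  0.5952])) (22.8, array([ 0.4905, -0.1391,  0.7427]))
3 (29.4, array([ 0.4972, -0.1401,  0.7824])) (24.9, array([ 0.4899, -0.1383,  0.7594]))
9 (35.4, array([ 0.4974, -0.1398,  0.8504])) (23.2, array([ 0.4903, -0.1387,  0.755 ]))
15 (37.3, array([ 0.498 , -0.1397,  0.9715])) (20.7, array([ 0.4911, -0.1396,  0.7415]))
21 (38.6, array([ 0.499 , -0.1396,  1.    ])) (17.4, array([ 0.4919, -0.1403,  0.7341]))
27 (41.2, array([ 0.4949, -0.1408,  1.    ])) (14.9, array([ 0.4936, -0.1419,  0.7509]))
33 (40.0, array([ 0.4974, -0.139 ,  1.    ])) (15.4, array([ 0.4942, -0.1422,  0.7588]))
39 (38.1, array([ 0.4964, -0.1402,  0.8865])) (15.3, array([ 0.4898, -0.1379,  0.8272]))
```

Both views agree on the shaft: centre about (0.493, -0.141), yaw about -21° (mod 90). The crank's yaw is about -109°, so it hardly needs turning. Now I move over the crank.

{"fn": "apply_moves", "kwargs": {"targets": "15.5 -33.6 0 0 0 -0.149 0;15.5 -33.6 0 0 0 -0.149 0;15.5 -33.6 0 0 0 -0.149 0;15.5 -33.6 0 0 0 -0.149 0;15.5 -33.6 0 0 0 -0.149 0", "force": 25}}

```text
time: 1.2
tcp_pos: [0.3481, 0.4491, 0.2267]
tcp_rot: [[0.397, -0.918, 0.0], [-0.918, -0.397, 0.0], [-0.0, -0.0, -1.0]]
force: [0.7, 0.4, 0.5]
finger_gap: 0.0874
```

{"fn": "apply_moves", "kwargs": {"targets": "15.5 -33.6 0 0 0 -0.149 0;15.5 -33.6 0 0 0 -0.149 0;15.5 -33.6 0 0 0 -0.149 0;15.5 -33.6 0 0 0 -0.149 0;15.5 -33.6 0 0 0 -0.149 0"}}

```text
time: 1.7
tcp_pos: [0.4256, 0.2812, 0.2269]
tcp_rot: [[-0.331, -0.944, 0.0], [-0.944, 0.331, 0.001], [-0.001, -0.0, -1.0]]
force: [0.4, -0.2, 0.4]
finger_gap: 0.0871
```

{"fn": "apply_moves", "kwargs": {"targets": "-0.5 0 -40 0 0 0 0;0 0 -40 0 0 0 0;0 0 -35 0 0 0 0"}}

```text
time: 2.0
tcp_pos: [0.4248, 0.282, 0.1106]
tcp_rot: [[-0.326, -0.945, 0.001], [-0.945, 0.326, 0.001], [-0.001, -0.0, -1.0]]
force: [1.3, 1.2, -1.2]
finger_gap: 0.0878
```

```bash
python3 - <<'E'
from h import *
t=optics.grab_frame("top");s=optics.grab_frame("scene");print(r.observe()["tcp_pos"])
a=cv2.resize(t[230:300,220:290][:,:,::-1],(400,400),interpolation=cv2.INTER_CUBIC)
b=cv2.resize(s[220:340,210:330][:,:,::-1],(400,400),interpolation=cv2.INTER_CUBIC)
cv2.imwrite("pics/g1.png",np.hstack([a,b]))
E
```

```text
[0.42264701 0.27991305 0.10773672]
```

View pics/g1.png

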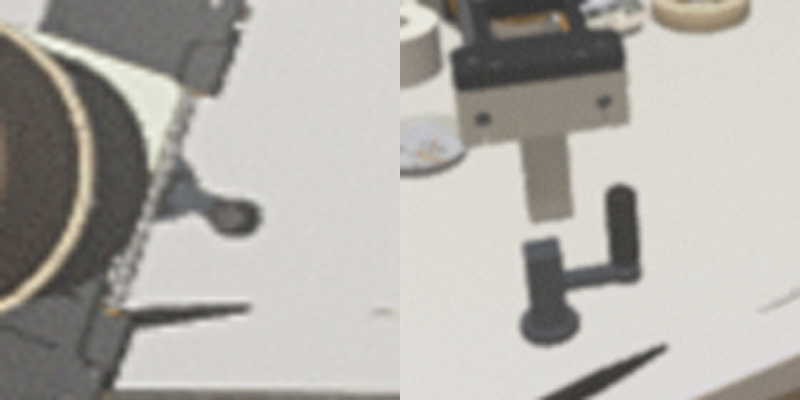

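```bash
python3 - <<'E'
from h import *
o=r.observe();R=o["tcp_rot"];p=o["tcp_pos"];print(p,R[:,1])
for k in(.044,.065): print(k,proj("scene",p+R[:,1]*k),proj("scene",p+R[:,1]*k+R[:,0]*.0095),proj("scene",p+R[:,1]*k-R[:,0]*.0095))
E
```

```text
[0.42264701 0.27991305 0.10773672] [-0.94530037  0.32618743  0.0029943 ]
0.044 [[253.43593563 280.89307276]] [[259.03243089 280.02927005]] [[247.81017364 281.7613927 ]]
0.065 [[254.8956546  287.35247704]] [[260.62440022 286.45045107]] [[249.13621799 288.25933549]]
```

The tool is centred above the hub, within about 2 mm, with the open fingers straddling it. Now I descend and grip.

{"fn": "apply_moves", "kwargs": {"targets": "0 1 -30 0 0 0 0;0 0 -30 0 0 0 0;0 0 -20 0 0 0 0;0 0 -3 0 0 0 0;0 0 0 0 0 0 0"}}

```text
time: 2.6
tcp_pos: [0.4253, 0.2843, 0.0297]
tcp_rot: [[-0.324, -0.946, 0.001], [-0.946, 0.324, 0.0], [-0.0, -0.001, -1.0]]
force: [0.7, -0.2, 0.5]
finger_gap: 0.0879
```

{"fn": "apply_moves", "kwargs": {"targets": "0 0 -2 0 0 0 120;0 0 0 0 0 0 140;0 0 0 0 0 0 160;0 0 0 0 0 0 180;0 0 0 0 0 0 200", "force": 15}}

```text
time: 3.1
tcp_pos: [0.4248, 0.2837, 0.0269]
tcp_rot: [[-0.325, -0.946, 0.0], [-0.946, 0.325, 0.0], [-0.0, -0.0, -1.0]]
force: [-0.6, -0.1, 0.4]
finger_gap: 0.0532
```

{"fn": "apply_moves", "kwargs": {"targets": "0 0 0 0 0 0 225;0 0 0 0 0 0 255;0 0 0 0 0 0 255;0 0 0 0 0 0 255", "force": 40}}

```text
time: 3.5
tcp_pos: [0.4246, 0.2835, 0.0265]
tcp_rot: [[-0.325, -0.946, -0.0], [-0.946, 0.325, -0.0], [0.0, 0.0, -1.0]]
force: [-0.5, 1.4, 1.4]
finger_gap: 0.0212
```

{"fn": "apply_moves", "kwargs": {"targets": "0 0 0 0 0 0 255;0 0 0 0 0 0 255;0 0 10 0 0 0 255;0 0 35 0 0 0 255;0 0 35 0 0 0 255"}}

```text
time: 4.0
tcp_pos: [0.4241, 0.2827, 0.1072]
tcp_rot: [[-0.325, -0.946, -0.002], [-0.946, 0.325, -0.002], [0.003, 0.001, -1.0]]
force: [1.4, 0.9, -2.6]
finger_gap: 0.0199
```

{"fn": "apply_moves", "kwargs": {"targets": "0 0 20 0 0 0 255;0 0 0 0 0 0 255"}}

```text
time: 4.2
tcp_pos: [0.4259, 0.2849, 0.1302]
tcp_rot: [[-0.325, -0.946, 0.004], [-0.946, 0.325, 0.005], [-0.006, -0.002, -1.0]]
force: [0.8, 0.3, -2.6]
finger_gap: 0.0198
```

```bash
python3 - <<'E'
from h import *
t=optics.grab_frame("top");s=optics.grab_frame("scene");o=r.observe();print(o["tcp_pos"],o["tcp_rot"],o["force"],o["torque"],o["finger_gap"])
np.save("pics/s_grip.npy",s);np.save("pics/t_grip.npy",t)
a=cv2.resize(t[230:300,220:290][:,:,::-1],(400,400),interpolation=cv2.INTER_CUBIC)
b=cv2.resize(s[200:300,220:320][:,:,::-1],(400,400),interpolation=cv2.INTER_CUBIC)
cv2.imwrite("pics/g2.png",np.hstack([a,b]))
E
```

```text
[0.42437932 0.28335365 0.12674421] [[-3.25420495e-01 -9.45569406e-01 -4.53080976e-06]
 [-9.45569090e-01  3.25420383e-01  8.19060899e-04]
 [-7.73004510e-04  2.70823397e-04 -9.99999665e-01]] [-0.23491871  0.32172633 -2.7297065 ] [ 0.03456804 -0.07160293 -0.01610653] 0.019971465032921045
```

View pics/g2.png

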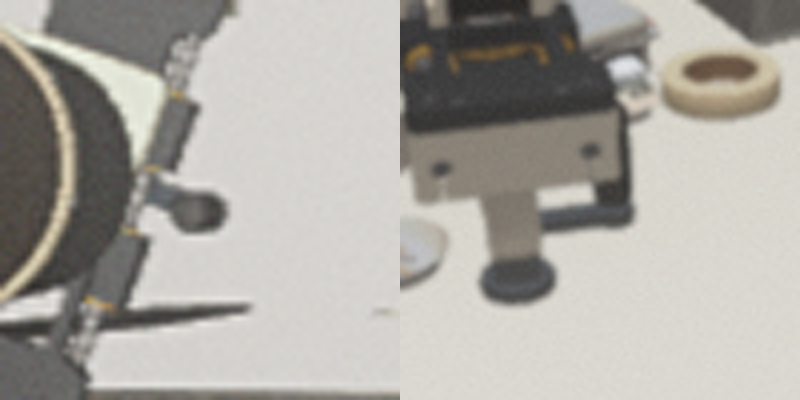

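The crank is held: the gap is 20.0 mm and it shows 2.6 N of weight, upright. I carry it to above the shaft.

{"fn": "apply_moves", "kwargs": {"targets": "6.9 -42.5 0 0 0 0 255;6.9 -42.5 0 0 0 0 255;6.9 -42.5 0 0 0 -0.01 255;6.9 -42.5 0 0 0 -0.01 255;6.9 -42.5 0 0 0 -0.01 255"}}

```text
time: 4.8
tcp_pos: [0.4581, 0.0689, 0.1252]
tcp_rot: [[-0.353, -0.936, -0.002], [-0.936, 0.353, -0.001], [0.002, 0.002, -1.0]]
force: [1.1, 0.8, -4.0]
finger_gap: 0.02
```

{"fn": "apply_moves", "kwargs": {"targets": "6.9 -42.5 0 0 0 0 255;6.9 -42.5 0 0 0 0 255;6.9 -42.5 0 0 0 0 255;6.9 -42.5 0 0 0 0 255;6.6 -42.5 0 0 0 0 255"}}

```text
time: 5.3
tcp_pos: [0.4923, -0.1432, 0.125]
tcp_rot: [[-0.353, -0.935, -0.003], [-0.935, 0.353, 0.0], [0.001, 0.003, -1.0]]
force: [1.7, 1.1, -2.0]
finger_gap: 0.0199
```

{"fn": "apply_moves", "kwargs": {"targets": "0 0 0 0 0 0 255;0 0 0 0 0 0 255;0 0 0 0 0 0 255"}}

```text
time: 5.6
tcp_pos: [0.4925, -0.1411, 0.1255]
tcp_rot: [[-0.353, -0.935, -0.002], [-0.935, 0.353, 0.0], [0.001, 0.002, -1.0]]
force: [-0.4, -0.3, -3.0]
finger_gap: 0.0196
```

```bash
python3 - <<'E'
from h import *
t=optics.grab_frame("top");s=np.mean([optics.grab_frame("scene").astype(float) for _ in range(5)],0).astype(np.uint8);o=r.observe();print(o["tcp_pos"],o["tcp_rot"],o["force"],o["torque"],o["finger_gap"],o["joint_positions"])
np.save("pics/s_h.npy",s);np.save("pics/t_h.npy",t)
a=cv2.resize(t[200:270,370:440][:,:,::-1],(400,400),interpolation=cv2.INTER_CUBIC)
b=cv2.resize(s[170:250,360:440][:,:,::-1],(400,400),interpolation=cv2.INTER_CUBIC)
cv2.imwrite("pics/g3.png",np.hstack([a,b]))
E
```

```text
[ 0.49349562 -0.1406214   0.12669633] [[-3.51834240e-01 -9.36062278e-01  2.80332511e-04]
 [-9.36062304e-01  3.51834273e-01  7.95476130e-05]
 [-1.73092105e-04 -2.34421122e-04 -9.99999958e-01]] [-0.07971611  0.54809465 -3.17227193] [ 0.14967199 -0.07570155 -0.055688  ] 0.019999543844637906 [ 1.05446286e-01  1.84768495e-01 -4.78436269e-01 -6.29570726e-05
 -9.07304415e-01 -4.64937457e-01]
```

View pics/g3.png

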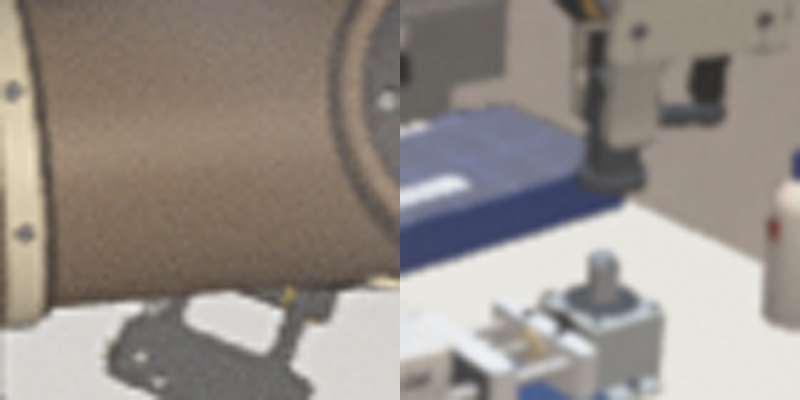

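```bash
python3 - <<'E'
from h import *
p=np.array([.493,-.141]);tx=np.array([-.352,-.936]);ty=np.array([-.936,.352])
for z in(.054,.066,.1007,.1047): print(z,proj("scene",[*p,z]))
for n,d in(("tx",tx),("ty",ty)): print(n,(proj("scene",[*(p+d*.001),.1047])-proj("scene",[*p,.1047])))
s=np.load("pics/s_h.npy").mean(2)
np.set_printoptions(linewidth=220)
print(s[200:211,390:416].astype(int))
print(s[219:231,390:412].astype(int))
E
```

```text
0.054 [[399.99515256 224.04416825]]
0.066 [[400.27387645 219.48050109]]
0.1007 [[401.09540175 206.02931067]]
0.1047 [[401.19161855 204.4539112 ]]
tx [[ 0.40092075 -0.04348013]]
ty [[0.15884576 0.15658268]]
[[127 127 127 126 128 125 111  84  64  62  68  73  77  79  80  78  75  88 124 144 147 147 147 146 145 146]
 [128 126 127 128 126 122 107  80  65  62  69  71  71  71  70  70  70  87 124 145 146 147 147 146 147 148]
 [130 128 128 128 125 117 101  79  66  64  69  72  71  70  70  72  71  81 113 137 146 147 147 146 148 147]
 [133 133 130 126 120 105  93  83  74  67  69  71  72  72  72  73  73  76  96 130 143 148 147 147 148 148]
 [130 130 127 117 106  91  88  87  81  73  73  73  75  75  77  78  78  80  94 125 143 149 149 149 149 150]
 [118 113 106  94  83  75  76  82  84  81  81  81  82  83  82  85  85  84  92 121 143 148 149 149 149 149]
 [ 98  89  83  79  74  69  71  73  75  80  81  85  85  86  84  83  80  76  88 122 144 148 148 148 149 149]
 [ 79  75  75  74  76  72  70  70  72  75  76  76  76  76  78  79  80  82 101 131 146 150 150 148 147 148]
 [ 75  74  74  74  75  75  74  72  72 
[... 676 characters left out ...]
4 179 134 134 136 129 124 151 207 227 228 228 228 228 228 228]
 [228 228 228 229 228 230 224 175 122 118 125 124 124 156 208 228 228 228 228 227 228 228]
 [228 229 229 228 228 228 221 168 117 115 121 121 127 160 208 227 229 228 228 228 229 229]
 [228 229 227 222 212 204 189 147 110 114 123 122 127 153 188 213 225 228 228 229 228 228]
 [214 220 216 191 162 141 126 109 104 117 123 123 124 131 142 166 197 222 228 228 228 228]
 [180 196 183 145 113 101  96  98 106 118 122 123 121 113 108 117 152 191 218 226 227 228]
 [177 188 165 123  98  96  97  99 106 117 122 121 118 110  99  97 112 149 193 215 220 224]
 [183 191 174 137 106  97  97  97 103 111 113 112 109 105  99  95 101 133 179 194 188 199]]
```

In the scene view the foot's hub axis is at column ≈401.4 and the shaft's axis, extrapolated to that height, is also ≈401.4. They are aligned to about 0.5 mm laterally, so I lower it step by step, watching the force.

{"fn": "apply_moves", "kwargs": {"targets": "0 0 -12 0 0 0 255;0 0 -12 0 0 0 255;0 0 -6 0 0 0 255;0 0 0 0 0 0 255"}}

```text
time: 6.3
tcp_pos: [0.4923, -0.1415, 0.0949]
tcp_rot: [[-0.353, -0.935, -0.003], [-0.935, 0.353, -0.0], [0.001, 0.003, -1.0]]
force: [-0.5, 0.9, -3.2]
finger_gap: 0.0196
```

{"fn": "apply_moves", "kwargs": {"targets": "0 0 -2 0 0 0 255;0 0 -2 0 0 0 255;0 0 -2 0 0 0 255;0 0 0 0 0 0 255"}}

```text
time: 6.7
tcp_pos: [0.4933, -0.1412, 0.0907]
tcp_rot: [[-0.353, -0.935, 0.0], [-0.935, 0.353, 0.001], [-0.001, 0.0, -1.0]]
force: [-1.6, 2.4, -1.2]
finger_gap: 0.0198
```

{"fn": "apply_moves", "kwargs": {"targets": "0 0 -1.5 0 0 0 255;0 0 -1.5 0 0 0 255;0 0 0 0 0 0 255"}}

```text
time: 7.0
tcp_pos: [0.4932, -0.1408, 0.0887]
tcp_rot: [[-0.353, -0.936, 0.0], [-0.936, 0.353, 0.001], [-0.001, 0.0, -1.0]]
force: [-6.3, 8.0, 13.4]
finger_gap: 0.0197
```

```bash
cat > look.py <<'E'
from h import *
import sys
k=sys.argv[1];s=np.mean([optics.grab_frame("scene").astype(float) for _ in range(2)],0).astype(np.uint8);o=r.observe();print(o["time"],o["tcp_pos"],o["force"].round(1),o["torque"].round(2),o["finger_gap"])
b=cv2.resize(s[180:270,330:450][:,:,::-1],(800,600),interpolation=cv2.INTER_CUBIC)
cv2.imwrite(f"pics/{k}.png",b)
E
python3 look.py d1
```

```text
7.1 [ 0.49320627 -0.14078497  0.08872072] [-6.5  8.6 13.8] [ 3.6   2.57 -0.  ] 0.019349135110894276
```

View pics/d1.png

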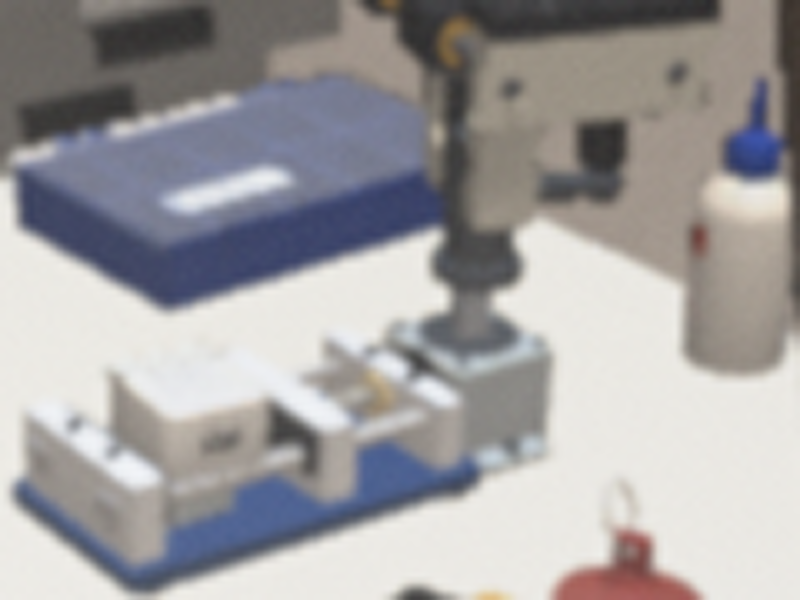

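The socket is on the shaft's taper. The lateral force of (-6.5, +8.6) N says to shift toward -x, +y.

{"fn": "apply_moves", "kwargs": {"targets": "-0.5 0.4 0.5 0 0 0 255;-0.4 0.4 0 0 0 0 255;0 0 0 0 0 0 255"}}

```text
time: 7.4
tcp_pos: [0.4929, -0.1404, 0.0889]
tcp_rot: [[-0.353, -0.936, 0.001], [-0.936, 0.353, 0.0], [-0.001, -0.001, -1.0]]
force: [-3.0, 4.2, 6.0]
finger_gap: 0.0199
```

{"fn": "apply_moves", "kwargs": {"targets": "-0.4 0.4 0 0 0 0 255;-0.2 0.3 -0.5 0 0 0 255;0 0 -0.5 0 0 0 255;0 0 0 0 0 0 255"}}

```text
time: 7.8
tcp_pos: [0.4924, -0.1396, 0.0876]
tcp_rot: [[-0.353, -0.936, 0.001], [-0.936, 0.353, 0.0], [-0.001, -0.001, -1.0]]
force: [-1.2, 4.7, 6.5]
finger_gap: 0.0199
```

{"fn": "apply_moves", "kwargs": {"targets": "0 0.5 0 0 0 0 255;-0.1 0.4 -0.5 0 0 0 255;0 0 -1 0 0 0 255;0 0 0 0 0 0 255"}}

```text
time: 8.2
tcp_pos: [0.492, -0.1388, 0.0851]
tcp_rot: [[-0.353, -0.935, 0.0], [-0.935, 0.353, 0.0], [-0.001, -0.0, -1.0]]
force: [0.9, 3.6, -0.9]
finger_gap: 0.0198
```

```bash
python3 -c "
from plant import r;o=r.observe();print(o['tcp_pos'],o['force'],o['torque'])"
```

```text
[ 0.49195245 -0.13877001  0.08513997] [ 0.85289993  3.59187503 -0.93149664] [ 1.78722432 -0.42746632 -0.05602896]
```

It's past the taper (underside ≈59 mm) with little resistance, so I continue down.

{"fn": "apply_moves", "kwargs": {"targets": "0 0.5 -1.5 0 0 0 255;0 0.2 -1.5 0 0 0 255;0 0 -1.5 0 0 0 255;0 0 0 0 0 0 255"}}

```text
time: 8.6
tcp_pos: [0.4916, -0.1384, 0.0806]
tcp_rot: [[-0.353, -0.936, -0.0], [-0.936, 0.353, 0.0], [0.0, 0.0, -1.0]]
force: [0.9, 2.5, -4.0]
finger_gap: 0.0198
```

{"fn": "apply_moves", "kwargs": {"targets": "0 0.2 -2 0 0 0 255;0 0 -2 0 0 0 255;0 0 -2 0 0 0 255;0 0 0 0 0 0 255"}}

```text
time: 9.0
tcp_pos: [0.4915, -0.1382, 0.0747]
tcp_rot: [[-0.353, -0.936, -0.001], [-0.936, 0.353, -0.0], [0.0, 0.001, -1.0]]
force: [0.7, 1.0, -3.4]
finger_gap: 0.0196
```

{"fn": "apply_moves", "kwargs": {"targets": "0 0 -2 0 0 0 255;0 0 -1.5 0 0 0 255;0 0 -1.5 0 0 0 255;0 0 0 0 0 0 255"}}

```text
time: 9.4
tcp_pos: [0.4916, -0.1382, 0.0698]
tcp_rot: [[-0.353, -0.936, -0.0], [-0.936, 0.353, -0.0], [0.0, 0.0, -1.0]]
force: [-0.3, 0.9, -3.4]
finger_gap: 0.0197
```

{"fn": "apply_moves", "kwargs": {"targets": "0 0 -1 0 0 0 255;0 0 -0.7 0 0 0 255;0 0 -0.5 0 0 0 255;0 0 0 0 0 0 255"}}

```text
time: 9.8
tcp_pos: [0.4917, -0.1382, 0.0685]
tcp_rot: [[-0.353, -0.936, 0.0], [-0.936, 0.353, -0.0], [0.0, -0.0, -1.0]]
force: [-2.6, 2.0, 4.4]
finger_gap: 0.0201
```

It's seated: contact at TCP z 68.5 mm, so the underside is at about 42 mm on the collar. I release and rise.

{"fn": "apply_moves", "kwargs": {"targets": "0 0 0.4 0 0 0 200;0 0 0 0 0 0 100;0 0 0 0 0 0 50;0 0 0 0 0 0 0;0 0 0 0 0 0 0"}}

```text
time: 10.3
tcp_pos: [0.4919, -0.1382, 0.0683]
tcp_rot: [[-0.353, -0.936, 0.0], [-0.936, 0.353, -0.0], [0.0, -0.0, -1.0]]
force: [-0.2, 0.3, 0.2]
finger_gap: 0.0461
```

{"fn": "apply_moves", "kwargs": {"targets": "0 0 10 0 0 0 0;0 0 25 0 0 0 0;0 0 25 0 0 0 0;0 0 23 0 0 0 0;0 0 0 0 0 0 0"}}

```text
time: 10.8
tcp_pos: [0.494, -0.1383, 0.1554]
tcp_rot: [[-0.353, -0.936, 0.006], [-0.936, 0.353, -0.0], [-0.002, -0.006, -1.0]]
force: [0.9, -0.6, -0.3]
finger_gap: 0.0848
```

```bash
python3 look.py d2; python3 -c "
from h import *
print(atz('top',(452,243),.09))
f=optics.cut_out('ipa_bottle','scene')
for d in f[:2]: print(d['confidence'],d['location'])
print(proj('scene',[[.4758,-.1803,.126],[.4917,-.1382,.097],[.4917,-.1382,.042]]))"
```

```text
10.9 [ 0.49210694 -0.13808914  0.15228981] [-0.1  0.4 -1.6] [ 0.14  0.03 -0.03] 0.0868266423811704
[ 0.47769502 -0.25193269  0.09      ]
0.65 [218.1, 440.1]
[[419.29746666 194.51237107]
 [400.48891886 207.9267811 ]
 [399.21011058 229.04383348]]
```

View pics/d2.png

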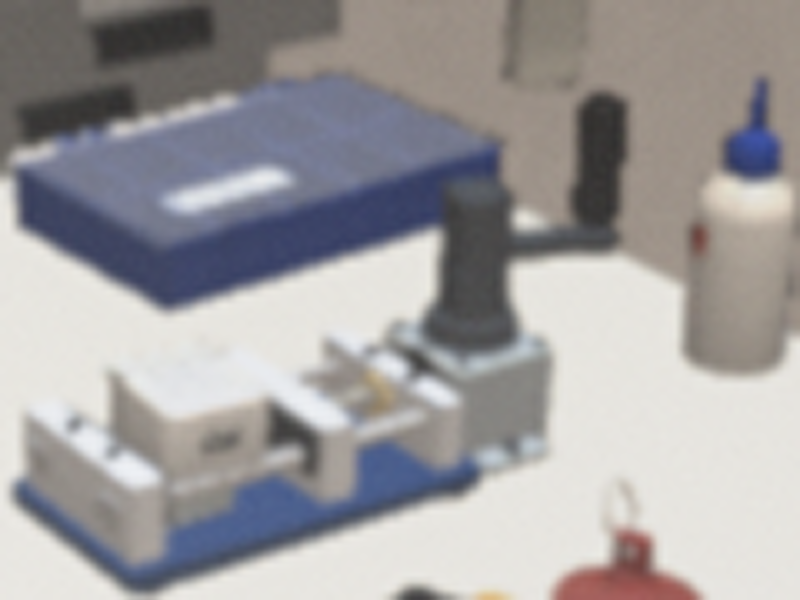

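The crank sits flush on the collar. The handle top is at scene (420,195), matching the prediction with the same 1 px bias as the hub. Now I grip the handle.

{"fn": "apply_moves", "kwargs": {"targets": "-8 -21 0 0 0 0 0;-8.3 -21.2 0 0 0 0 0;0 0 -20 0 0 0 0;0 0 -20 0 0 0 0;0 0 -11 0 0 0 60"}}

```text
time: 11.45
tcp_pos: [0.474, -0.1805, 0.0982]
tcp_rot: [[-0.354, -0.935, -0.003], [-0.935, 0.354, 0.0], [0.001, 0.003, -1.0]]
force: [0.2, 0.4, -1.5]
finger_gap: 0.0837
```

{"fn": "apply_moves", "kwargs": {"targets": "0 0 0 0 0 0 120;0 0 0 0 0 0 160;0 0 0 0 0 0 190;0 0 0 0 0 0 220;0 0 0 0 0 0 255", "force": 15}}

```text
time: 11.95
tcp_pos: [0.4758, -0.1803, 0.1009]
tcp_rot: [[-0.353, -0.936, 0.001], [-0.936, 0.353, 0.0], [-0.0, -0.001, -1.0]]
force: [-0.0, 0.2, -1.0]
finger_gap: 0.0455
```

{"fn": "apply_moves", "kwargs": {"targets": "0 0 0 0 0 0 255;0 0 0 0 0 0 255;0 0 0 0 0 0 255", "force": 35}}

```text
time: 12.25
tcp_pos: [0.4755, -0.1804, 0.1004]
tcp_rot: [[-0.353, -0.936, 0.0], [-0.936, 0.353, -0.0], [-0.0, -0.0, -1.0]]
force: [-0.3, 0.1, 0.8]
finger_gap: 0.0211
```

```bash
python3 look.py d3
```

```text
12.35 [ 0.47546922 -0.18038525  0.1003106 ] [-0.1 -0.2  1.5] [ 0.09 -0.06  0.07] 0.016864033064835266
```

View pics/d3.png

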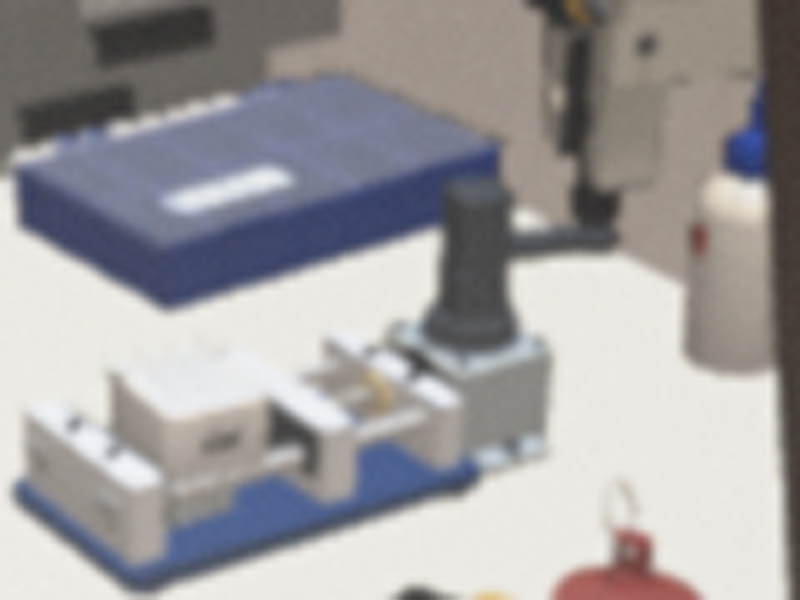

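```bash
python3 - <<'E'
import numpy as np
a=np.radians(-110.7-18*np.arange(21));p=45*np.c_[np.cos(a),np.sin(a)];d=np.diff(np.round(p,1),axis=0)
for k in range(4): print(";".join(f"{x:.1f} {y:.1f} 0 0 0 0 255" for x,y in d[5*k:5*k+5]), (p[5*k+5]/1000+[.4917,-.1382]).round(4))
E
```

```text
-12.2 7.0 0 0 0 0 255;-9.5 10.4 0 0 0 0 255;-5.8 12.8 0 0 0 0 255;-1.6 14.0 0 0 0 0 255;2.9 13.8 0 0 0 0 255 [ 0.4496 -0.1223]
7.0 12.2 0 0 0 0 255;10.4 9.5 0 0 0 0 255;12.8 5.8 0 0 0 0 255;14.0 1.6 0 0 0 0 255;13.8 -2.9 0 0 0 0 255 [ 0.5076 -0.0961]
12.2 -7.0 0 0 0 0 255;9.5 -10.4 0 0 0 0 255;5.8 -12.8 0 0 0 0 255;1.6 -14.0 0 0 0 0 255;-2.9 -13.8 0 0 0 0 255 [ 0.5338 -0.1541]
-7.0 -12.2 0 0 0 0 255;-10.4 -9.5 0 0 0 0 255;-12.8 -5.8 0 0 0 0 255;-14.0 -1.6 0 0 0 0 255;-13.8 2.9 0 0 0 0 255 [ 0.4758 -0.1803]
```

{"fn": "apply_moves", "kwargs": {"targets": "-12.2 7.0 0 0 0 0 255;-9.5 10.4 0 0 0 0 255"}}

```text
time: 12.55
tcp_pos: [0.454, -0.1629, 0.1005]
tcp_rot: [[-0.354, -0.935, 0.002], [-0.935, 0.354, -0.0], [-0.0, -0.002, -1.0]]
force: [6.1, -0.3, -6.3]
finger_gap: 0.0174
```

{"fn": "apply_moves", "kwargs": {"targets": "-5.8 12.8 0 0 0 0 255;-1.6 14.0 0 0 0 0 255;2.9 13.8 0 0 0 0 255"}}

```text
time: 12.85
tcp_pos: [0.4489, -0.1216, 0.1004]
tcp_rot: [[-0.353, -0.936, 0.002], [-0.936, 0.353, -0.0], [-0.0, -0.002, -1.0]]
force: [8.2, -7.9, -9.7]
finger_gap: 0.0173
```

```bash
python3 look.py d4
```

```text
12.95 [ 0.44936159 -0.12094095  0.10035683] [ 4.1 -2.6 -4.8] [-1.03 -1.82  0.1 ] 0.017112019179880648
```

View pics/d4.png

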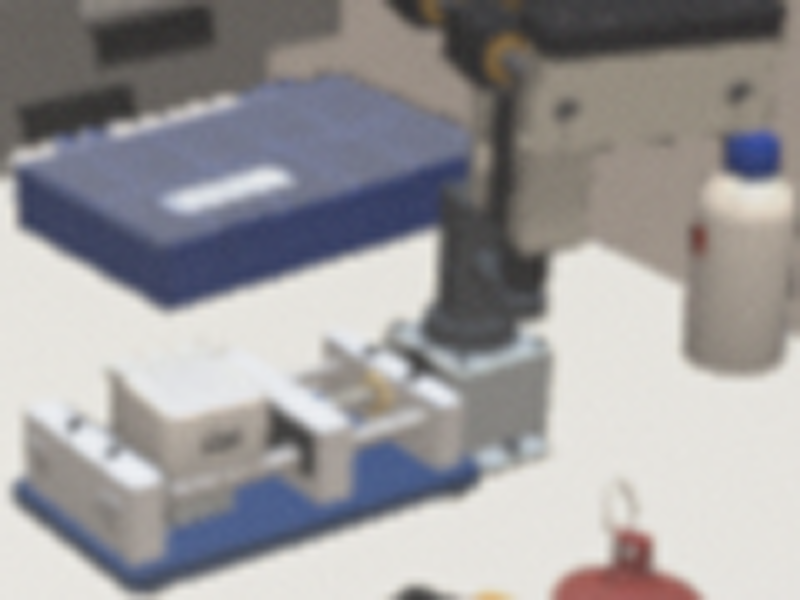

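The crank turns with the handle, forces stay under 13 N, and the foot stays on the collar. I continue.

{"fn": "apply_moves", "kwargs": {"targets": "7.0 12.2 0 0 0 0 255;10.4 9.5 0 0 0 0 255;12.8 5.8 0 0 0 0 255;14.0 1.6 0 0 0 0 255;13.8 -2.9 0 0 0 0 255"}}

```text
time: 13.45
tcp_pos: [0.5061, -0.0949, 0.1003]
tcp_rot: [[-0.353, -0.936, -0.002], [-0.936, 0.353, 0.001], [-0.0, 0.002, -1.0]]
force: [-3.3, 1.4, 2.6]
finger_gap: 0.0172
```

{"fn": "apply_moves", "kwargs": {"targets": "12.2 -7.0 0 0 0 0 255;9.5 -10.4 0 0 0 0 255;5.8 -12.8 0 0 0 0 255;1.6 -14.0 0 0 0 0 255;-2.9 -13.8 0 0 0 0 255"}}

```text
time: 13.95
tcp_pos: [0.5337, -0.1547, 0.1002]
tcp_rot: [[-0.353, -0.936, 0.001], [-0.936, 0.353, 0.0], [-0.001, -0.0, -1.0]]
force: [-0.4, 6.1, 1.5]
finger_gap: 0.0168
```

{"fn": "apply_moves", "kwargs": {"targets": "-7.0 -12.2 0 0 0 0 255;-10.4 -9.5 0 0 0 0 255;-12.8 -5.8 0 0 0 0 255;-14.0 -1.6 0 0 0 0 255;-13.8 2.9 0 0 0 0 255"}}

```text
time: 14.45
tcp_pos: [0.4756, -0.1809, 0.1002]
tcp_rot: [[-0.355, -0.935, 0.003], [-0.935, 0.355, 0.001], [-0.002, -0.003, -1.0]]
force: [6.9, 7.1, -7.2]
finger_gap: 0.0171
```

```bash
python3 look.py d5
```

```text
14.55 [ 0.47417496 -0.18027157  0.10007126] [ 3.5  5.6 -5.2] [ 2.42 -1.39  0.03] 0.017079958881994917
```

View pics/d5.png

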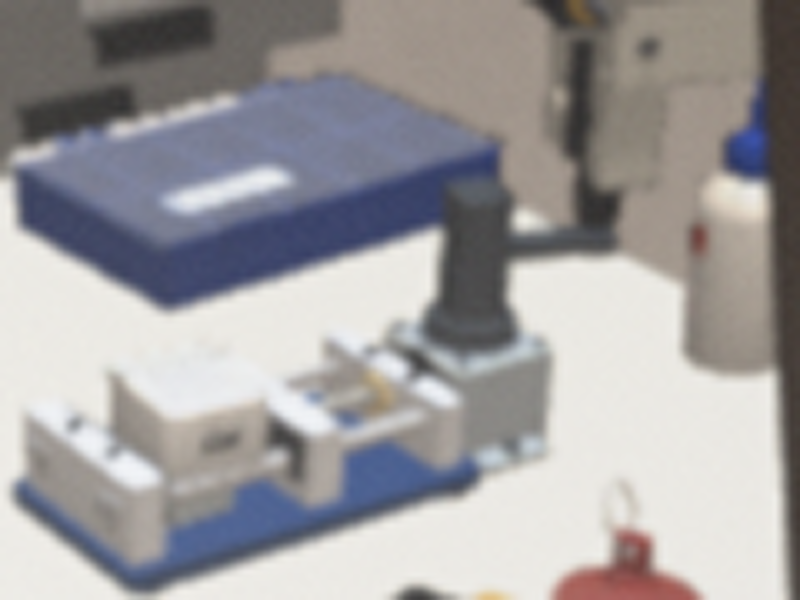

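One full turn done: the moving jaw has visibly moved toward the charger and the crank is still seated. Second turn.

{"fn": "apply_moves", "kwargs": {"targets": "-12.2 7.0 0 0 0 0 255;-9.5 10.4 0 0 0 0 255;-5.8 12.8 0 0 0 0 255;-1.6 14.0 0 0 0 0 255;2.9 13.8 0 0 0 0 255"}}

```text
time: 15.05
tcp_pos: [0.4484, -0.1232, 0.1004]
tcp_rot: [[-0.354, -0.935, 0.001], [-0.935, 0.354, -0.001], [0.001, -0.001, -1.0]]
force: [5.1, -5.5, -7.2]
finger_gap: 0.0173
```

{"fn": "apply_moves", "kwargs": {"targets": "7.0 12.2 0 0 0 0 255;10.4 9.5 0 0 0 0 255;12.8 5.8 0 0 0 0 255;14.0 1.6 0 0 0 0 255;13.8 -2.9 0 0 0 0 255"}}

```text
time: 15.55
tcp_pos: [0.5071, -0.0954, 0.1004]
tcp_rot: [[-0.353, -0.936, -0.001], [-0.936, 0.353, 0.001], [-0.0, 0.001, -1.0]]
force: [-2.8, 2.6, 1.9]
finger_gap: 0.0172
```

{"fn": "apply_moves", "kwargs": {"targets": "12.2 -7.0 0 0 0 0 255;9.5 -10.4 0 0 0 0 255;5.8 -12.8 0 0 0 0 255;1.6 -14.0 0 0 0 0 255;-2.9 -13.8 0 0 0 0 255"}}

```text
time: 16.05
tcp_pos: [0.5336, -0.1551, 0.1001]
tcp_rot: [[-0.353, -0.935, 0.0], [-0.935, 0.353, 0.0], [-0.0, -0.0, -1.0]]
force: [-2.8, 6.7, 2.8]
finger_gap: 0.0174
```

{"fn": "apply_moves", "kwargs": {"targets": "-7.0 -12.2 0 0 0 0 255;-10.4 -9.5 0 0 0 0 255;-12.8 -5.8 0 0 0 0 255;-14.0 -1.6 0 0 0 0 255;-13.8 2.9 0 0 0 0 255"}}

```text
time: 16.55
tcp_pos: [0.4758, -0.181, 0.1002]
tcp_rot: [[-0.355, -0.935, 0.003], [-0.935, 0.355, 0.001], [-0.002, -0.003, -1.0]]
force: [7.2, 7.7, -6.7]
finger_gap: 0.0171
```

```bash
python3 look.py d6
```

```text
16.65 [ 0.47438404 -0.18038538  0.10006152] [ 4.   6.1 -5.2] [ 2.3  -1.39  0.05] 0.017214689335310045
```

View pics/d6.png

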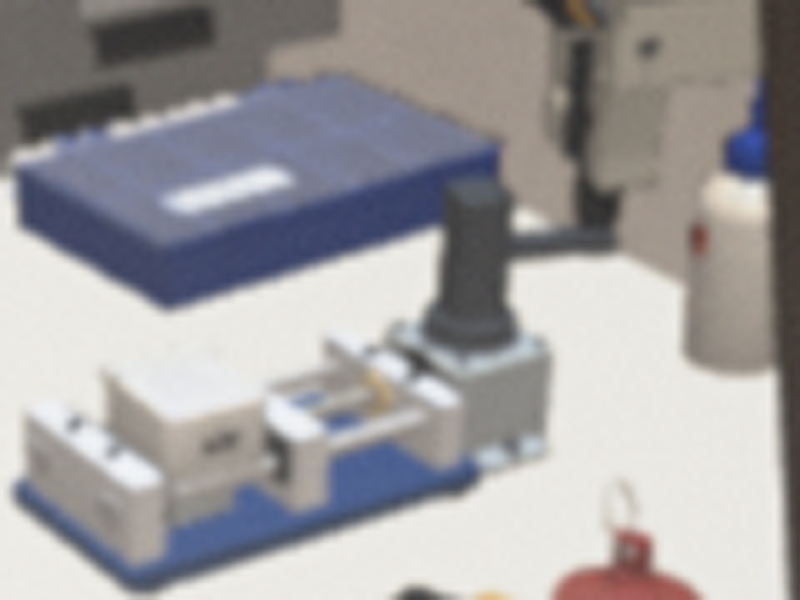

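{"fn": "apply_moves", "kwargs": {"targets": "-12.2 7.0 0 0 0 0 255;-9.5 10.4 0 0 0 0 255;-5.8 12.8 0 0 0 0 255"}}

```text
time: 16.95
tcp_pos: [0.448, -0.1508, 0.1005]
tcp_rot: [[-0.354, -0.935, 0.003], [-0.935, 0.354, -0.001], [-0.0, -0.003, -1.0]]
force: [7.8, -1.0, -7.8]
finger_gap: 0.0168
```

{"fn": "apply_moves", "kwargs": {"targets": "-1.6 14.0 0 0 0 0 255;2.9 13.8 0 0 0 0 255"}}

```text
time: 17.15
tcp_pos: [0.4485, -0.1231, 0.1004]
tcp_rot: [[-0.354, -0.935, 0.001], [-0.935, 0.354, -0.001], [0.001, -0.001, -1.0]]
force: [5.2, -5.6, -6.1]
finger_gap: 0.0171
```

```bash
python3 look.py d7
```

```text
17.25 [ 0.44889031 -0.12242291  0.10033831] [ 1.7 -1.3 -1.4] [-0.58 -0.95 -0.03] 0.017226557990857254
```

View pics/d7.png

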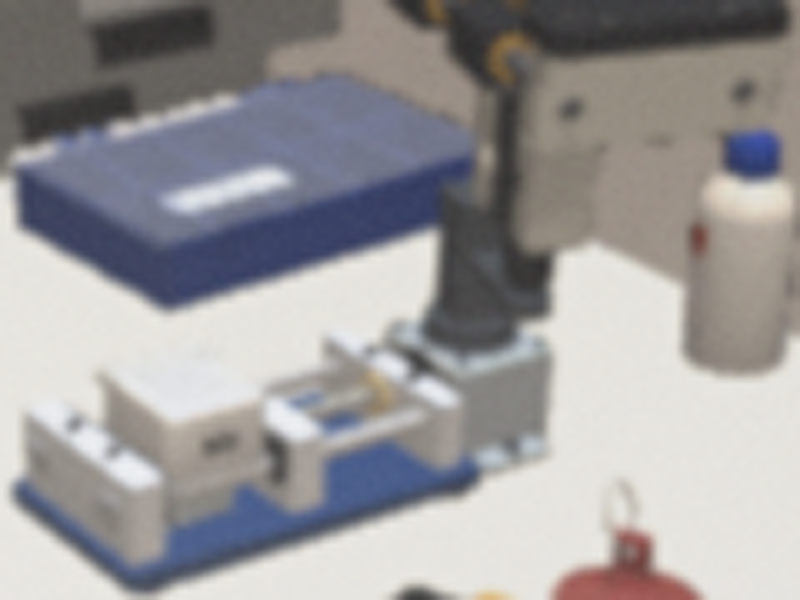

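Pushing free still. I go on in short pieces.

{"fn": "apply_moves", "kwargs": {"targets": "7.0 12.2 0 0 0 0 255;10.4 9.5 0 0 0 0 255"}}

```text
time: 17.45
tcp_pos: [0.4641, -0.1016, 0.1002]
tcp_rot: [[-0.354, -0.935, -0.004], [-0.935, 0.354, -0.001], [0.002, 0.003, -1.0]]
force: [-4.3, -1.9, 4.7]
finger_gap: 0.017
```

{"fn": "apply_moves", "kwargs": {"targets": "12.8 5.8 0 0 0 0 255;14.0 1.6 0 0 0 0 255"}}

```text
time: 17.65
tcp_pos: [0.4921, -0.0928, 0.1004]
tcp_rot: [[-0.354, -0.935, -0.002], [-0.935, 0.354, 0.001], [0.0, 0.003, -1.0]]
force: [-4.1, 3.9, 3.6]
finger_gap: 0.0174
```

{"fn": "apply_moves", "kwargs": {"targets": "13.8 -2.9 0 0 0 0 255;12.2 -7.0 0 0 0 0 255"}}

```text
time: 17.85
tcp_pos: [0.5197, -0.1027, 0.1004]
tcp_rot: [[-0.353, -0.936, -0.0], [-0.936, 0.353, 0.001], [-0.001, 0.001, -1.0]]
force: [-2.7, 2.8, 2.2]
finger_gap: 0.0171
```

```bash
python3 look.py d8; python3 - <<'E'
from h import *
t=optics.grab_frame("top")
cv2.imwrite("pics/t8.png",cv2.resize(t[205:275,330:470][:,:,::-1],(800,400),interpolation=cv2.INTER_CUBIC))
E
```

```text
17.95 [ 0.52066391 -0.10354231  0.10028732] [1.5 4.3 3.3] [ 1.28 -0.53  0.02] 0.016776314705840803
```

View pics/d8.png

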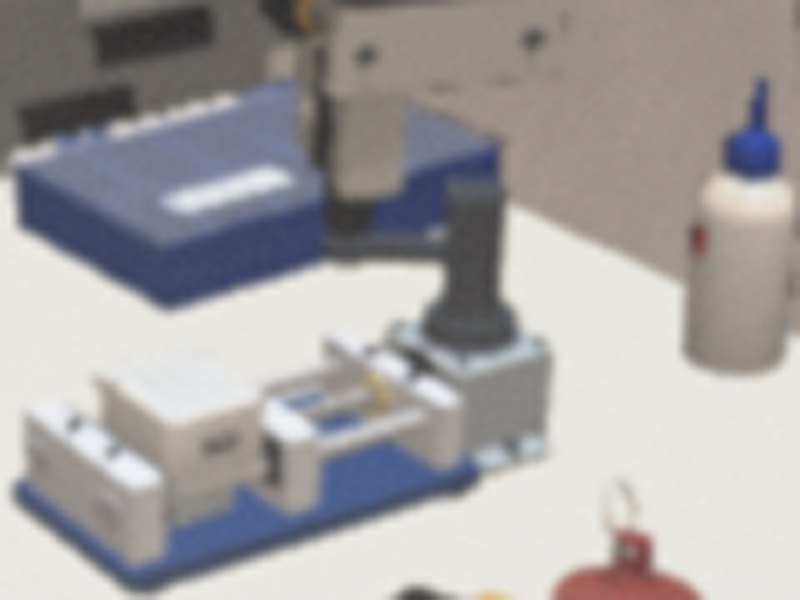

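View pics/t8.png

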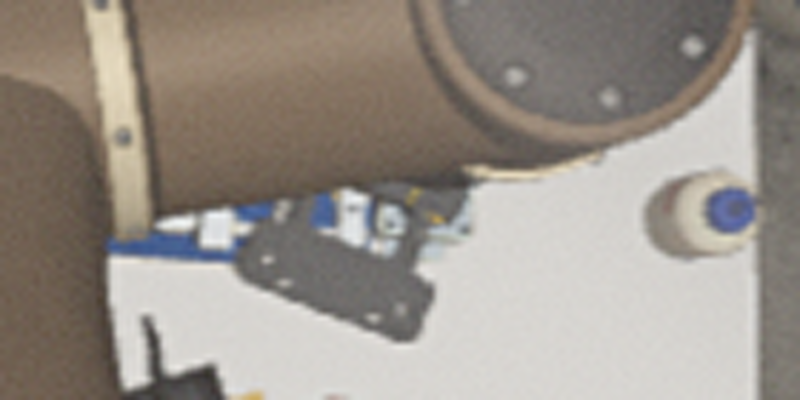

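16.0 rad wound so far, so at most 3.0 rad remain. I switch to 9° steps.

```bash
python3 - <<'E'
import numpy as np
a=np.radians(51.3-9*np.arange(23));p=45*np.c_[np.cos(a),np.sin(a)];d=np.diff(np.round(p,1),axis=0)
for k,(x,y) in enumerate(d): print(k,f"{x:.1f} {y:.1f}",(p[k+1]/1000+[.4917,-.1382]).round(4), "tang",np.array([np.sin(a[k+1]),-np.cos(a[k+1])]).round(2))
E
```

```text
0 5.2 -4.8 [ 0.525  -0.1079] tang [ 0.67 -0.74]
1 4.3 -5.6 [ 0.5293 -0.1135] tang [ 0.55 -0.84]
2 3.4 -6.2 [ 0.5327 -0.1197] tang [ 0.41 -0.91]
3 2.4 -6.6 [ 0.5351 -0.1263] tang [ 0.26 -0.96]
4 1.3 -7.0 [ 0.5364 -0.1333] tang [ 0.11 -0.99]
5 0.3 -7.0 [ 0.5367 -0.1403] tang [-0.05 -1.  ]
6 -0.9 -7.0 [ 0.5358 -0.1473] tang [-0.2  -0.98]
7 -2.0 -6.8 [ 0.5338 -0.1541] tang [-0.35 -0.94]
8 -3.0 -6.4 [ 0.5308 -0.1605] tang [-0.5  -0.87]
9 -4.0 -5.8 [ 0.5268 -0.1663] tang [-0.63 -0.78]
10 -4.8 -5.2 [ 0.522  -0.1715] tang [-0.74 -0.67]
11 -5.6 -4.3 [ 0.5164 -0.1758] tang [-0.84 -0.55]
12 -6.2 -3.4 [ 0.5102 -0.1792] tang [-0.91 -0.41]
13 -6.6 -2.4 [ 0.5036 -0.1816] tang [-0.96 -0.26]
14 -7.0 -1.3 [ 0.4966 -0.1829] tang [-0.99 -0.11]
15 -7.0 -0.3 [ 0.4896 -0.1832] tang [-1.    0.05]
16 -7.0 0.9 [ 0.4826 -0.1823] tang [-0.98  0.2 ]
17 -6.8 2.0 [ 0.4758 -0.1803] tang [-0.94  0.35]
18 -6.4 3.0 [ 0.4694 -0.1773] tang [-0.87  0.5 ]
19 -5.8 4.0 [ 0.4636 -0.1733] tang [-0.78  0.63]
20 -5.2 4.8 [ 0.4584 -0.1685] tang [-0.67  0.74]
21 -4.3 5.6 [ 0.4541 -0.1629] tang [-0.55  0.84]
```

{"fn": "apply_moves", "kwargs": {"targets": "5.2 -4.8 0 0 0 0 255;4.3 -5.6 0 0 0 0 255;0 0 0 0 0 0 255"}}

```text
time: 18.3
tcp_pos: [0.5292, -0.1136, 0.1005]
tcp_rot: [[-0.354, -0.935, 0.001], [-0.935, 0.354, 0.0], [-0.001, -0.001, -1.0]]
force: [2.5, 3.3, 1.7]
finger_gap: 0.0175
```

{"fn": "apply_moves", "kwargs": {"targets": "3.4 -6.2 0 0 0 0 255;2.4 -6.6 0 0 0 0 255;0 0 0 0 0 0 255"}}

```text
time: 18.6
tcp_pos: [0.5349, -0.1265, 0.1005]
tcp_rot: [[-0.354, -0.935, 0.001], [-0.935, 0.354, 0.0], [-0.0, -0.001, -1.0]]
force: [1.5, 3.3, 1.6]
finger_gap: 0.0171
```

{"fn": "apply_moves", "kwargs": {"targets": "1.3 -7.0 0 0 0 0 255;0.3 -7.0 0 0 0 0 255;0 0 0 0 0 0 255"}}

```text
time: 18.9
tcp_pos: [0.5363, -0.1408, 0.1004]
tcp_rot: [[-0.354, -0.935, 0.0], [-0.935, 0.354, -0.0], [-0.0, -0.0, -1.0]]
force: [2.5, 1.6, 1.8]
finger_gap: 0.0172
```

{"fn": "apply_moves", "kwargs": {"targets": "-0.9 -7.0 0 0 0 0 255;-2.0 -6.8 0 0 0 0 255;0 0 0 0 0 0 255"}}

```text
time: 19.2
tcp_pos: [0.5331, -0.1548, 0.1003]
tcp_rot: [[-0.354, -0.935, -0.0], [-0.935, 0.354, -0.0], [0.0, -0.0, -1.0]]
force: [2.0, 0.8, 2.4]
finger_gap: 0.0171
```

{"fn": "apply_moves", "kwargs": {"targets": "-3.0 -6.4 0 0 0 0 255;-4.0 -5.8 0 0 0 0 255;0 0 0 0 0 0 255"}}

```text
time: 19.5
tcp_pos: [0.5259, -0.167, 0.1003]
tcp_rot: [[-0.354, -0.935, -0.0], [-0.935, 0.354, -0.0], [0.0, 0.0, -1.0]]
force: [1.6, 2.1, 1.7]
finger_gap: 0.017
```

{"fn": "apply_moves", "kwargs": {"targets": "-4.8 -5.2 0 0 0 0 255;0 0 0 0 0 0 255;0 0 0 0 0 0 255"}}

```text
time: 19.8
tcp_pos: [0.5212, -0.1717, 0.1002]
tcp_rot: [[-0.353, -0.935, -0.001], [-0.935, 0.353, -0.0], [0.0, 0.001, -1.0]]
force: [1.4, 1.2, 2.0]
finger_gap: 0.0172
```

```bash
python3 look.py d9
```

```text
19.9 [ 0.52135682 -0.17165645  0.10015696] [0.9 2.7 2.1] [ 0.5  -0.43  0.01] 0.01715053178885069
```

View pics/d9.png

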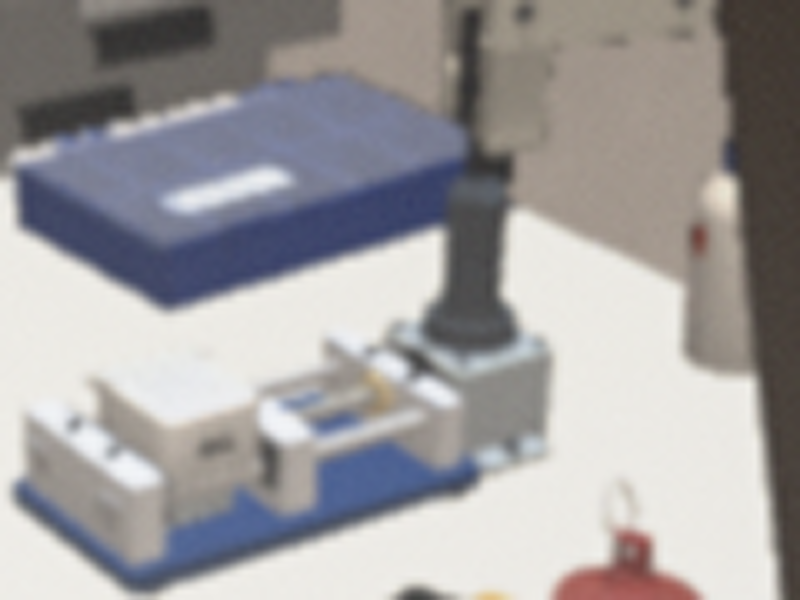

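{"fn": "apply_moves", "kwargs": {"targets": "-5.6 -4.3 0 0 0 0 255;-6.2 -3.4 0 0 0 0 255;0 0 0 0 0 0 255"}}

```text
time: 20.2
tcp_pos: [0.5093, -0.1794, 0.1002]
tcp_rot: [[-0.354, -0.935, 0.0], [-0.935, 0.354, 0.0], [-0.0, 0.0, -1.0]]
force: [0.9, 2.8, 0.4]
finger_gap: 0.0173
```

{"fn": "apply_moves", "kwargs": {"targets": "-6.6 -2.4 0 0 0 0 255;-7.0 -1.3 0 0 0 0 255;0 0 0 0 0 0 255"}}

```text
time: 20.5
tcp_pos: [0.4959, -0.1829, 0.1002]
tcp_rot: [[-0.354, -0.935, 0.0], [-0.935, 0.354, 0.0], [-0.0, -0.0, -1.0]]
force: [2.7, 3.1, -2.1]
finger_gap: 0.0169
```

{"fn": "apply_moves", "kwargs": {"targets": "-7.0 -0.3 0 0 0 0 255;0 0 0 0 0 0 255;0 0 0 0 0 0 255"}}

```text
time: 20.8
tcp_pos: [0.4894, -0.1831, 0.1002]
tcp_rot: [[-0.353, -0.936, -0.0], [-0.936, 0.353, 0.0], [0.0, 0.0, -1.0]]
force: [3.8, 3.0, -0.8]
finger_gap: 0.0174
```

{"fn": "apply_moves", "kwargs": {"targets": "-7.0 0.9 0 0 0 0 255;0 0 0 0 0 0 255"}}

```text
time: 21.0
tcp_pos: [0.4825, -0.1823, 0.1003]
tcp_rot: [[-0.353, -0.936, 0.001], [-0.936, 0.353, -0.0], [-0.0, -0.0, -1.0]]
force: [4.2, 2.9, -2.1]
finger_gap: 0.0173
```

{"fn": "apply_moves", "kwargs": {"targets": "-6.8 2.0 0 0 0 0 255;0 0 0 0 0 0 255"}}

```text
time: 21.2
tcp_pos: [0.4759, -0.1803, 0.1003]
tcp_rot: [[-0.353, -0.936, 0.001], [-0.936, 0.353, -0.0], [-0.0, -0.001, -1.0]]
force: [5.4, 2.5, -3.6]
finger_gap: 0.0173
```

```bash
python3 look.py d10
```

```text
21.3 [ 0.4759774  -0.18040944  0.10026591] [ 5.1  2.5 -3.5] [ 0.88 -1.99 -0.03] 0.017327545400948316
```

View pics/d10.png

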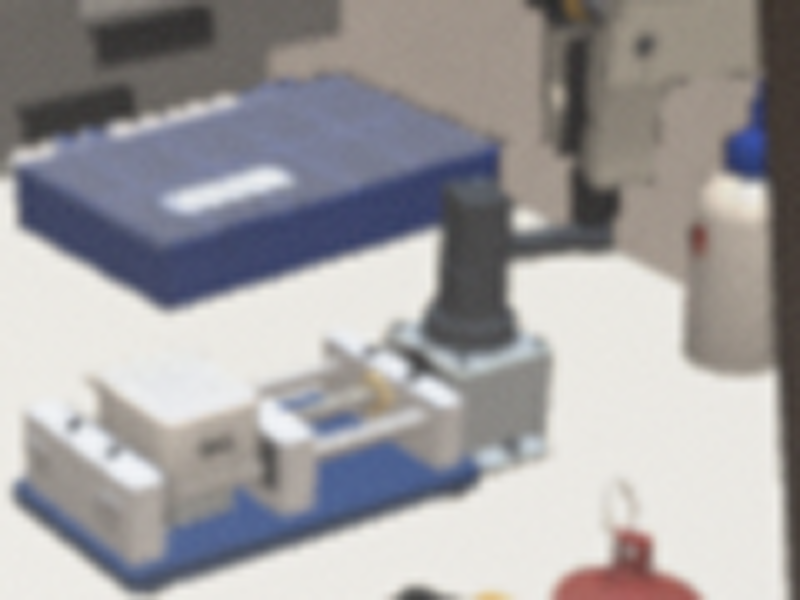

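The jaw's travel looks smaller than I'd expect for 18.9 rad, so I measure the jaw shift across the pictures.

```bash
python3 - <<'E'
import cv2,numpy as np
T=cv2.imread("pics/d10.png",0);
th={"d2":0,"d4":1.57,"d5":6.28,"d6":12.57,"d7":14.14,"d8":16.03,"d9":17.75,"d10":18.85}
pj=T[425:515,285:335]; pc=T[425:480,195:245]
for k,v in th.items():
    I=cv2.imread(f"pics/{k}.png",0);o=[]
    for p,(x0,y0) in((pj,(285,425)),(pc,(195,425))):
        R=cv2.matchTemplate(I[y0-50:y0+p.shape[0]+20,x0-20:x0+p.shape[1]+60],p,cv2.TM_CCOEFF_NORMED)
        _,m,_,l=cv2.minMaxLoc(R);o+= [l[0]-20,l[1]-50,round(m,2)]
    print(k,v,o)
E
```

```text
d2 0 [40, -13, 0.99, 6, -5, 0.95]
d4 1.57 [37, -12, 0.99, 6, -5, 0.96]
d5 6.28 [26, -8, 0.99, 6, -5, 0.96]
d6 12.57 [12, -3, 1.0, 5, -3, 0.96]
d7 14.14 [9, -2, 1.0, 3, -2, 0.98]
d8 16.03 [4, -1, 1.0, 4, -1, 0.99]
d9 17.75 [1, 0, 1.0, 0, 0, 0.99]
d10 18.85 [0, 0, 1.0, 0, 0, 1.0]
```

The jaw travel matches 2.2 px/rad until contact at about 17.9 rad of winding, so the shaft started near 0.2 and it's now close to the stop. I carry on in small steps until the force rises.

{"fn": "apply_moves", "kwargs": {"targets": "-3.2 1.4 0 0 0 0 255;0 0 0 0 0 0 255;0 0 0 0 0 0 255"}}

```text
time: 21.6
tcp_pos: [0.4732, -0.1791, 0.1004]
tcp_rot: [[-0.353, -0.936, 0.001], [-0.936, 0.353, -0.0], [0.0, -0.001, -1.0]]
force: [4.6, 1.1, -3.3]
finger_gap: 0.0169
```

{"fn": "apply_moves", "kwargs": {"targets": "-3.1 1.6 0 0 0 0 255;0 0 0 0 0 0 255;0 0 0 0 0 0 255"}}

```text
time: 21.9
tcp_pos: [0.4708, -0.1777, 0.1006]
tcp_rot: [[-0.353, -0.936, 0.002], [-0.936, 0.353, -0.001], [0.0, -0.002, -1.0]]
force: [7.1, -0.3, -3.8]
finger_gap: 0.017
```

{"fn": "apply_moves", "kwargs": {"targets": "-2.0 1.3 0 0 0 0 255;0 0 0 0 0 0 255;0 0 0 0 0 0 255"}}

```text
time: 22.2
tcp_pos: [0.4697, -0.1767, 0.1009]
tcp_rot: [[-0.352, -0.936, 0.004], [-0.936, 0.352, -0.001], [-0.0, -0.004, -1.0]]
force: [9.9, -2.4, -4.6]
finger_gap: 0.0172
```

{"fn": "apply_moves", "kwargs": {"targets": "-2.0 1.4 0 0 0 0 255;0 0 0 0 0 0 255;0 0 0 0 0 0 255"}}

```text
time: 22.5
tcp_pos: [0.4687, -0.1757, 0.1013]
tcp_rot: [[-0.352, -0.936, 0.005], [-0.936, 0.352, -0.002], [-0.0, -0.006, -1.0]]
force: [11.3, -5.0, -6.9]
finger_gap: 0.0172
```

{"fn": "apply_moves", "kwargs": {"targets": "-2.1 1.5 0 0 0 0 255;0 0 0 0 0 0 255;0 0 0 0 0 0 255"}}

```text
time: 22.8
tcp_pos: [0.4673, -0.1745, 0.1016]
tcp_rot: [[-0.352, -0.936, 0.007], [-0.936, 0.352, -0.003], [0.0, -0.007, -1.0]]
force: [12.2, -6.6, -5.0]
finger_gap: 0.0171
```

{"fn": "apply_moves", "kwargs": {"targets": "-2.1 1.5 0 0 0 0 255;0 0 0 0 0 0 255;0 0 0 0 0 0 255"}}

```text
time: 23.1
tcp_pos: [0.4655, -0.1731, 0.1018]
tcp_rot: [[-0.352, -0.936, 0.007], [-0.936, 0.352, -0.003], [0.0, -0.008, -1.0]]
force: [12.9, -7.5, -5.4]
finger_gap: 0.0169
```

```bash
python3 look.py d11
```

```text
23.2 [ 0.46551053 -0.17312024  0.10181966] [13.1 -7.8 -5.6] [-3.06 -5.1   0.02] 0.016997999603422024
```

View pics/d11.png

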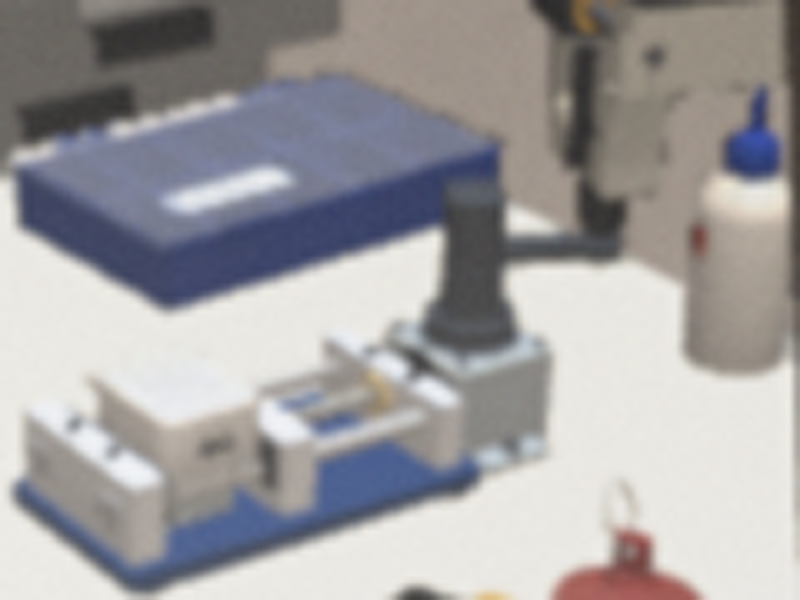

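The crank is still turning with the handle against a rising clamp torque, no hard stop yet. I continue.

{"fn": "apply_moves", "kwargs": {"targets": "-2.4 1.9 0 0 0 0 255;0 0 0 0 0 0 255;0 0 0 0 0 0 255"}}

```text
time: 23.5
tcp_pos: [0.4646, -0.1716, 0.1023]
tcp_rot: [[-0.351, -0.936, 0.01], [-0.936, 0.351, -0.004], [-0.0, -0.01, -1.0]]
force: [16.6, -11.8, -6.8]
finger_gap: 0.017
```

{"fn": "apply_moves", "kwargs": {"targets": "-2.3 2.0 0 0 0 0 255;0 0 0 0 0 0 255;0 0 0 0 0 0 255"}}

```text
time: 23.8
tcp_pos: [0.4616, -0.1694, 0.1023]
tcp_rot: [[-0.351, -0.936, 0.009], [-0.936, 0.351, -0.003], [-0.0, -0.009, -1.0]]
force: [13.5, -8.8, -3.4]
finger_gap: 0.0171
```

{"fn": "apply_moves", "kwargs": {"targets": "-2.2 2.1 0 0 0 0 255;0 0 0 0 0 0 255;0 0 0 0 0 0 255"}}

```text
time: 24.1
tcp_pos: [0.4601, -0.1676, 0.1025]
tcp_rot: [[-0.351, -0.936, 0.01], [-0.936, 0.351, -0.004], [-0.0, -0.011, -1.0]]
force: [15.5, -10.8, -4.9]
finger_gap: 0.0172
```

```bash
python3 look.py d12; python3 -c "
from h import *
t=optics.grab_frame('top');cv2.imwrite('pics/t12.png',cv2.resize(t[205:275,330:470][:,:,::-1],(800,400),interpolation=cv2.INTER_CUBIC))
"
```

```text
24.2 [ 0.46006912 -0.16760278  0.10254642] [ 15.  -12.3  -4. ] [-4.5  -6.16  0.01] 0.017235102632742843
```

View pics/d12.png

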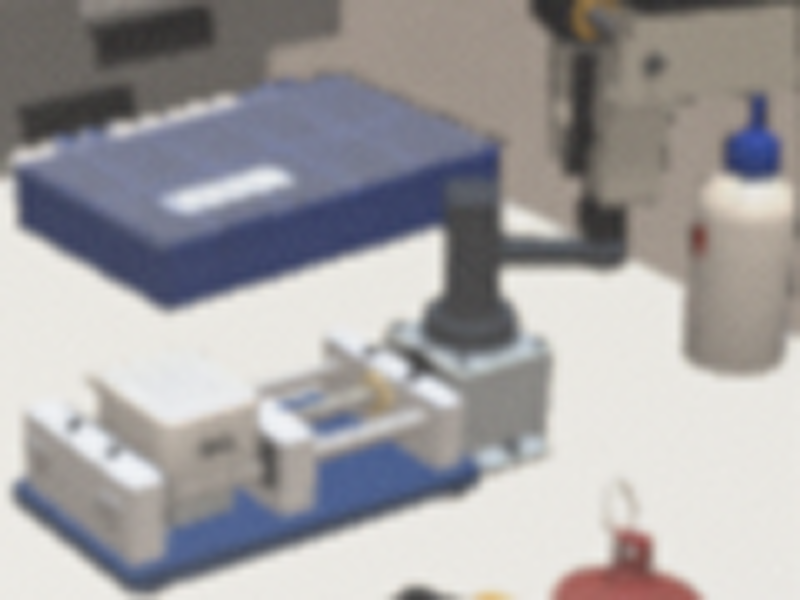

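View pics/t12.png

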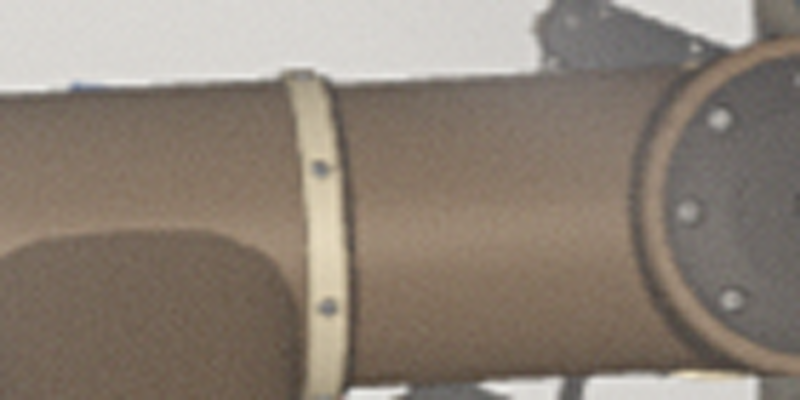

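```bash
python3 - <<'E'
from h import *
# arm band fit: dark pixels in window right of the hub, bias calibrated on d2 (yaw -110.7, before winding) 
ARM=[box(0,45,-6,6,27,35),cyl(45,6,27,37),cyl(45,9,37,84),box(-10,10,-10,10,26,55)]
def load(k): 
    I=cv2.imread(f"pics/{k}.png").astype(float).mean(2); return I
def ren(yaw,du,dv):
    im=np.zeros((600,800),np.uint8)
    for p in ARM:
        u=(proj("scene",p@Rz(np.radians(yaw)).T+np.array([.4917,-.1382,.042]))+[du+.5-330,dv+.5-180])*6.6667
        cv2.fillConvexPoly(im,cv2.convexHull(u.astype(np.int32)),1)
    return cv2.GaussianBlur(im.astype(float),(0,0),4)
w=(slice(222,275),slice(512,650))
def fit(k,yaws,dus,dvs):
    I=load(k)[w];a=np.clip((170-I)/(170-62),0,1.1);best=[]
    for y in yaws:
        for du in dus:
            for dv in dvs:
                best.append((((ren(y,du,dv)[w]-a)**2).mean(),y,du,dv))
    best.sort();return best[:3]
b=fit("d2",np.arange(-125,-95,2),np.arange(0,2.1,.25),np.arange(-1,1.1,.25));print("d2",b)
for k in("d3","d6","d10","d11","d12"):
    print(k,fit(k,np.arange(-150,-100,1),[b[0][2]],[b[0][3]]))
E
```

```text
d2 [(np.float64(0.06956629282250205), np.int64(-111), np.float64(1.5), np.float64(-1.0)), (np.float64(0.07011390338421057), np.int64(-111), np.float64(1.25), np.float64(-1.0)), (np.float64(0.07081575301416676), np.int64(-111), np.float64(1.75), np.float64(-1.0))]
d3 [(np.float64(0.07218847071582456), np.int64(-111), np.float64(1.5), np.float64(-1.0)), (np.float64(0.07362645721376727), np.int64(-112), np.float64(1.5), np.float64(-1.0)), (np.float64(0.07416906252167958), np.int64(-110), np.float64(1.5), np.float64(-1.0))]
d6 [(np.float64(0.0765391021561772), np.int64(-112), np.float64(1.5), np.float64(-1.0)), (np.float64(0.07692409015498096), np.int64(-111), np.float64(1.5), np.float64(-1.0)), (np.float64(0.07712438562283669), np.int64(-114), np.float64(1.5), np.float64(-1.0))]
d10 [(np.float64(0.06817524673578713), np.int64(-111), np.float64(1.5), np.float64(-1.0)), (np.float64(0.06856221921258518), np.int64(-110), np.float64(1.5), np.float64(-1.0)), (np.float64(0.0705039253414656), np.int64(-109), np.float64(1.5), np.float64(-1.0))]
d11 [(np.float64(0.08753286196174487), np.int64(-123), np.float64(1.5), np.float64(-1.0)), (np.float64(0.0880199734910965), np.int64(-124), np.float64(1.5), np.float64(-1.0)), (np.float64(0.088716732937531), np.int64(-122), np.float64(1.5), np.float64(-1.0))]
d12 [(np.float64(0.09082224909442994), np.int64(-131), np.float64(1.5), np.float64(-1.0)), (np.float64(0.09115623927657826), np.int64(-132), np.float64(1.5), np.float64(-1.0)), (np.float64(0.09170662750917757), np.int64(-130), np.float64(1.5), np.float64(-1.0))]
```

The fit shows the crank itself at -131°, so it was still turning: about 19.2 rad of crank travel including socket play, with some lag in the grip. I raise the grip force and push on until it stalls.

{"fn": "apply_moves", "kwargs": {"targets": "0 0 0 0 0 0 255;-2.0 1.9 0 0 0 0 255;0 0 0 0 0 0 255;0 0 0 0 0 0 255", "force": 58}}

```text
time: 24.65
tcp_pos: [0.4564, -0.165, 0.1018]
tcp_rot: [[-0.352, -0.936, 0.007], [-0.936, 0.352, -0.002], [-0.0, -0.007, -1.0]]
force: [13.3, -5.4, -3.0]
finger_gap: 0.0171
```

{"fn": "apply_moves", "kwargs": {"targets": "-2.0 1.9 0 0 0 0 255;0 0 0 0 0 0 255;0 0 0 0 0 0 255"}}

```text
time: 24.95
tcp_pos: [0.4522, -0.1617, 0.101]
tcp_rot: [[-0.353, -0.936, 0.003], [-0.936, 0.353, 0.0], [-0.001, -0.003, -1.0]]
force: [6.3, 5.5, -0.7]
finger_gap: 0.0169
```

{"fn": "apply_moves", "kwargs": {"targets": "-2.0 2.0 0 0 0 0 255;0 0 0 0 0 0 255;0 0 0 0 0 0 255"}}

```text
time: 25.25
tcp_pos: [0.451, -0.1597, 0.1011]
tcp_rot: [[-0.352, -0.936, 0.005], [-0.936, 0.352, -0.0], [-0.001, -0.004, -1.0]]
force: [9.4, 5.0, -3.3]
finger_gap: 0.0169
```

```bash
python3 look.py d13; cat > yaw.py <<'E'
from h import *
import sys
ARM=[box(0,45,-6,6,27,35),cyl(45,6,27,37),cyl(45,9,37,84),box(-10,10,-10,10,26,55)]
w=(slice(222,285),slice(512,650))
def ren(yaw,du,dv):
    im=np.zeros((600,800),np.uint8)
    for p in ARM:
        u=(proj("scene",p@Rz(np.radians(yaw)).T+np.array([.4917,-.1382,.042]))+[du+.5-330,dv+.5-180])*6.6667
        cv2.fillConvexPoly(im,cv2.convexHull(u.astype(np.int32)),1)
    return cv2.GaussianBlur(im.astype(float),(0,0),4)
for k in sys.argv[1:]:
    I=cv2.imread(f"pics/{k}.png").astype(float).mean(2)[w];a=np.clip((170-I)/(170-62),0,1.1)
    e=sorted((round(((ren(y,1.5,-1)[w]-a)**2).mean(),4),y) for y in range(-170,-95));print(k,e[:3])
E
python3 yaw.py d12 d13
```

```text
25.35 [ 0.45101434 -0.15964437  0.101053  ] [ 8.9  3.2 -2.8] [ 1.45 -3.59  0.07] 0.016701103689037152
d12 [(np.float64(0.0764), -131), (np.float64(0.0767), -132), (np.float64(0.0772), -130)]
d13 [(np.float64(0.0879), -152), (np.float64(0.0883), -153), (np.float64(0.0888), -154)]
```

View pics/d13.png

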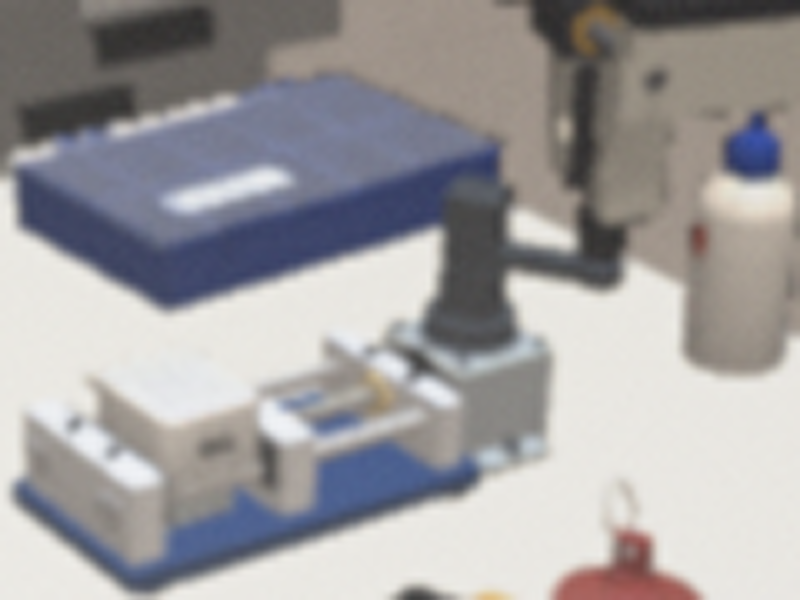

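The resistance dropped and the crank advanced to about -152°. Before going on I check whether the jaw, charger or crank did something unexpected.

```bash
python3 - <<'E'
import cv2,numpy as np
g=lambda k:cv2.imread(f"pics/{k}.png",0).astype(np.float32)
T=g("d10")
for k in("d8","d9","d11","d12","d13"):
    I=g(k);o=[]
    for n,(y0,y1,x0,x1) in dict(jaw=(415,515,270,335),chg=(425,480,195,245),chgtop=(345,430,85,180),fixed=(400,520,30,120),foot=(290,350,410,530),gear=(350,460,470,560),hub=(175,290,435,490)).items():
        a=T[y0:y1,x0:x1];b=I[y0:y1,x0:x1]
        try:
            W=np.eye(2,3,dtype=np.float32);c,W=cv2.findTransformECC(a,b,W,cv2.MOTION_TRANSLATION,(3,200,1e-6),None,5);o.append((n,W[0,2].round(1),W[1,2].round(1)))
        except cv2.error: o.append((n,'x'))
    print(k,[(a,float(b),float(c)) if len(q)==3 else q for q in o for a,b,c in [q if len(q)==3 else (q[0],0,0)]])
E
```

```text
d8 [('jaw', 4.300000190734863, -1.5), ('chg', 4.099999904632568, -1.5), ('chgtop', 4.699999809265137, -0.30000001192092896), ('fixed', 0.800000011920929, 0.20000000298023224), ('foot', -0.4000000059604645, 1.899999976158142), ('gear', 0.0, -0.10000000149011612), ('hub', 3.9000000953674316, 1.399999976158142)]
d9 [('jaw', 0.800000011920929, 0.0), ('chg', -0.4000000059604645, -0.10000000149011612), ('chgtop', 0.4000000059604645, -0.0), ('fixed', 0.0, 0.0), ('foot', -0.5, 2.0999999046325684), ('gear', 0.0, 0.0), ('hub', 5.900000095367432, 1.100000023841858)]
d11 [('jaw', -0.10000000149011612, 0.0), ('chg', -0.10000000149011612, 0.0), ('chgtop', 0.6000000238418579, 0.8999999761581421), ('fixed', 0.10000000149011612, 0.10000000149011612), ('foot', -0.0, 0.6000000238418579), ('gear', -0.0, 0.0), ('hub', 2.299999952316284, 1.2999999523162842)]
d12 [('jaw', -0.10000000149011612, -0.0), ('chg', -0.0, -0.0), ('chgtop', 0.10000000149011612, 0.0), ('fixed', 0.0, -0.0), ('foot', 0.20000000298023224, 1.399999976158142), ('gear', 0.0, 0.0), ('hub', 5.099999904632568, 2.5)]
d13 [('jaw', -0.0, -0.0), ('chg', -0.10000000149011612, -0.10000000149011612), ('chgtop', -0.10000000149011612, -0.0), ('fixed', 0.0, -0.0), ('foot', 0.10000000149011612, -0.30000001192092896), ('gear', -0.0, -0.10000000149011612), ('hub', 2.200000047683716, -0.0)]
```

The jaw, charger and vise have not moved since about 18.85 rad, so the jaw was already closed and the shaft at or near its stop. The extra 30–40° of crank travel then looks like the socket twisting over on the stopped shaft. I release the handle to see where the crank rests.

{"fn": "apply_moves", "kwargs": {"targets": "1 -0.5 0 0 0 0 230;0 0 0 0 0 0 180;0 0 0 0 0 0 120;0 0 0 0 0 0 60;0 0 0 0 0 0 0", "force": 15}}

```text
time: 25.85
tcp_pos: [0.4484, -0.1606, 0.1]
tcp_rot: [[-0.353, -0.935, -0.001], [-0.935, 0.353, -0.0], [0.001, 0.001, -1.0]]
force: [-0.3, -0.1, 0.5]
finger_gap: 0.0437
```

{"fn": "apply_moves", "kwargs": {"targets": "0 0 20 0 0 0 0;0 0 25 0 0 0 0;0 0 20 0 0 0 0;0 0 0 0 0 0 0"}}

```text
time: 26.25
tcp_pos: [0.4504, -0.1607, 0.1679]
tcp_rot: [[-0.353, -0.936, 0.004], [-0.936, 0.353, -0.001], [-0.001, -0.004, -1.0]]
force: [0.1, 0.7, -0.7]
finger_gap: 0.076
```

```bash
python3 look.py d14;python3 yaw.py d14
```

```text
26.35 [ 0.44887175 -0.160365    0.16539382] [-0.9 -0.5 -0.2] [ 0.09 -0.04 -0.02] 0.08357337694340451
d14 [(np.float64(0.084), -158), (np.float64(0.0854), -159), (np.float64(0.0861), -157)]
```

View pics/d14.png

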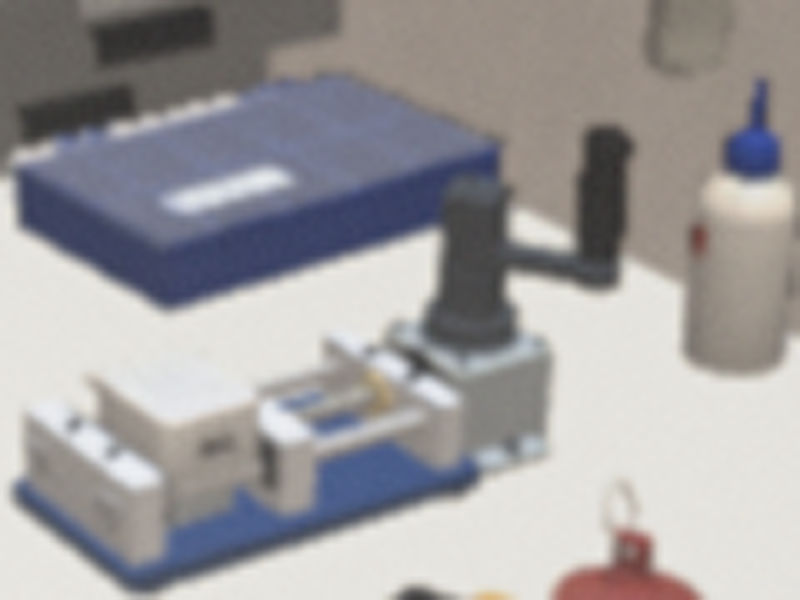

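```bash
python3 - <<'E'
from h import *
# vise axis: from shaft toward +y; vise yaw from top picture edges
t=cv2.imread("pics/top0.png")
hsv=cv2.cvtColor(t,cv2.COLOR_BGR2HSV);m=cv2.inRange(hsv,(105,90,40),(130,255,200));m[:,:335]=0;m[:,400:]=0;m[:212]=0;m[258:]=0
c=np.vstack([k.reshape(-1,2) for k in cv2.findContours(m,0,2)[0]]);rc=cv2.minAreaRect(c);print(rc)
b=cv2.boxPoints(rc);W=np.array([atz("top",q,.008) for q in b]);print(W.round(4),np.linalg.norm(W-np.roll(W,1,0),axis=1))
e=W-np.roll(W,1,0);l=e[np.argmax(np.linalg.norm(e,axis=1))];l=l/np.linalg.norm(l)*np.sign(l[1]);print("vise +y",l)
# moving jaw near lower corner approx
c0=np.array([.4917,-.1382,.0])+l*.090  # vise origin approx
n=np.array([-l[1],l[0],0])*-1
for yy in(-.0,.01,.02):
    p=c0+l*yy+n*0+[0,0,.02]; q=p+l*.006
    for s in(-.035,.035): print(yy,s,proj("scene",p+np.array([l[1],-l[0],0])*s),(proj("scene",q+np.array([l[1],-l[0],0])*s)-proj("scene",p+np.array([l[1],-l[0],0])*s))*6.667)
I={k:cv2.imread(f"pics/{k}.png",0).astype(np.float32) for k in("d2","d4","d5","d6","d7","d8","d9","d10","d14")}
T=I["d10"]
for k,g0 in dict(d2=40,d4=37,d5=26,d6=12,d7=9,d8=4,d9=1,d14=0).items():
    W=np.float32([[1,0,g0],[0,1,-g0/3]]);cc,W=cv2.findTransformECC(T[425:515,275:325],I[k],np.float32([[1,0,275+g0],[0,1,425-g0/3]]),cv2.MOTION_TRANSLATION,(3,200,1e-6),None,5);print(k,W[0,2]-275,W[1,2]-425,cc)
E
```

```text
((367.9365234375, 235.88832092285156), (52.15283966064453, 27.715103149414062), 4.085616588592529)
[[ 0.4665  0.0278  0.008 ]
 [ 0.5421  0.0229  0.008 ]
 [ 0.5329 -0.1188  0.008 ]
 [ 0.4576 -0.1134  0.008 ]] [0.14147112 0.07571406 0.14196844 0.07555454]
vise +y [ 0.06452978  0.99791578 -0.        ]
-0.0 -0.035 [[376.93525246 252.36725365]] [[-14.35975416   4.41191253]]
-0.0 0.035 [[359.75982455 240.56802144]] [[-13.91191939   3.99974864]]
0.01 -0.035 [[373.33940492 253.47204727]] [[-14.48194403   4.44945433]]
0.01 0.035 [[356.27641787 241.56951884]] [[-14.02430113   4.03205897]]
0.02 -0.035 [[369.71293349 254.58624982]] [[-14.60570017   4.48747735]]
0.02 0.035 [[352.76484909 242.57911299]] [[-14.13805013   4.06476239]]
d2 40.666504 -12.643829 0.9924282949033574
d4 37.33127 -11.404022 0.9947805516409581
d5 26.919891 -7.8102417 0.9931024728896571
d6 12.70462 -3.4131775 0.9962581718280771
d7 9.138763 -2.541748 0.9950369768604267
d8 4.3637695 -1.478241 0.9981019774514336
d9 0.8611145 0.12173462 0.9970637203336261
d14 0.032348633 -0.047790527 0.9990625035473607
```

Interpretation: the resistance rose when the crank reached about -119°, which matches the hard stop. My extra pushing then seems to have skipped the socket over the shaft's corner, and that may have kicked the shaft back. The test is to regrip and wind gently, stopping at the first firm rise (about 8 N).

```bash
python3 - <<'E'
from h import *
h=atz("scene",(420.05,199.8),.126);print(h,np.degrees(np.arctan2(h[1]+.1382,h[0]-.4917)),np.hypot(h[1]+.1382,h[0]-.4917))
for a in(-150,-153,-156,-159): print(a,proj("scene",[.4917+.045*np.cos(np.radians(a)),-.1382+.045*np.sin(np.radians(a)),.126])+[1,0.1])
print(r.observe()["tcp_pos"])
E
python3 look.py d15
```

```text
[ 0.45071268 -0.15825843  0.126     ] -153.9237360618885 0.04563223828629565
-150 [[421.20233714 199.39942866]]
-153 [[420.89027484 199.74659589]]
-156 [[420.52474941 200.08590505]]
-159 [[420.10654743 200.41632541]]
[ 0.44887175 -0.160365    0.16539382]
26.45 [ 0.44829219 -0.16036473  0.16445683] [-0.3  0.2 -0.8] [ 0.09 -0.11  0.01] 0.08663493658086788
```

{"fn": "apply_moves", "kwargs": {"targets": "2.7 2.3 -20 0 0 0 0;0 0 -25 0 0 0 0;0 0 -19 0 0 0 60;0 0 0 0 0 0 120;0 0 0 0 0 0 180", "force": 15}}

```text
time: 26.95
tcp_pos: [0.4514, -0.1582, 0.1009]
tcp_rot: [[-0.353, -0.936, -0.002], [-0.936, 0.353, -0.0], [0.001, 0.002, -1.0]]
force: [1.7, 0.1, -0.1]
finger_gap: 0.069
```

{"fn": "apply_moves", "kwargs": {"targets": "0 0 0 0 0 0 255;0 0 0 0 0 0 255;0 0 0 0 0 0 255;0 0 0 0 0 0 255;0 0 0 0 0 0 255", "force": 30}}

```text
time: 27.45
tcp_pos: [0.4519, -0.1581, 0.1016]
tcp_rot: [[-0.353, -0.936, 0.001], [-0.936, 0.353, 0.0], [-0.0, -0.001, -1.0]]
force: [0.3, -0.6, 0.1]
finger_gap: 0.029
```

{"fn": "apply_moves", "kwargs": {"targets": "0 0 0 0 0 0 255;0 0 0 0 0 0 255;0 0 0 0 0 0 255", "force": 40}}

```text
time: 27.75
tcp_pos: [0.4516, -0.1579, 0.1012]
tcp_rot: [[-0.353, -0.936, -0.0], [-0.936, 0.353, 0.0], [-0.0, 0.0, -1.0]]
force: [-0.5, 2.5, 1.9]
finger_gap: 0.0171
```

```bash
python3 - <<'E'
import numpy as np
a=np.radians(-154-9*np.arange(14));p=45*np.c_[np.cos(a),np.sin(a)];d=np.diff(np.round(p,1),axis=0)
for k,(x,y) in enumerate(d): print(k,-154-9*(k+1),f"{x:.1f} {y:.1f}",(p[k+1]/1000+[.4917,-.1382]).round(4), "tang",np.array([np.sin(a[k+1]),-np.cos(a[k+1])]).round(2))
E
```

```text
0 -163 -2.6 6.5 [ 0.4487 -0.1514] tang [-0.29  0.96]
1 -172 -1.6 6.9 [ 0.4471 -0.1445] tang [-0.14  0.99]
2 -181 -0.4 7.1 [ 0.4467 -0.1374] tang [0.02 1.  ]
3 -190 0.7 7.0 [ 0.4474 -0.1304] tang [0.17 0.98]
4 -199 1.8 6.9 [ 0.4492 -0.1235] tang [0.33 0.95]
5 -208 2.8 6.4 [ 0.452  -0.1171] tang [0.47 0.88]
6 -217 3.8 6.0 [ 0.4558 -0.1111] tang [0.6 0.8]
7 -226 4.6 5.3 [ 0.4604 -0.1058] tang [0.72 0.69]
8 -235 5.5 4.5 [ 0.4659 -0.1013] tang [0.82 0.57]
9 -244 6.1 3.5 [ 0.472  -0.0978] tang [0.9  0.44]
10 -253 6.5 2.6 [ 0.4785 -0.0952] tang [0.96 0.29]
11 -262 6.9 1.6 [ 0.4854 -0.0936] tang [0.99 0.14]
12 -271 7.1 0.4 [ 0.4925 -0.0932] tang [ 1.   -0.02]
```

{"fn": "apply_moves", "kwargs": {"targets": "-1.3 3.2 0 0 0 0 255;0 0 0 0 0 0 255;0 0 0 0 0 0 255"}}

```text
time: 28.05
tcp_pos: [0.4502, -0.1547, 0.1012]
tcp_rot: [[-0.353, -0.936, -0.0], [-0.936, 0.353, 0.0], [0.0, 0.0, -1.0]]
force: [-1.1, 1.6, 0.5]
finger_gap: 0.0168
```

{"fn": "apply_moves", "kwargs": {"targets": "-1.3 3.3 0 0 0 0 255;0 0 0 0 0 0 255;0 0 0 0 0 0 255"}}

```text
time: 28.35
tcp_pos: [0.4492, -0.1514, 0.1011]
tcp_rot: [[-0.353, -0.936, -0.0], [-0.936, 0.353, 0.0], [-0.0, 0.0, -1.0]]
force: [1.6, 0.2, -2.1]
finger_gap: 0.0172
```

{"fn": "apply_moves", "kwargs": {"targets": "-0.8 3.4 0 0 0 0 255;0 0 0 0 0 0 255;0 0 0 0 0 0 255"}}

```text
time: 28.65
tcp_pos: [0.4482, -0.1481, 0.1012]
tcp_rot: [[-0.353, -0.936, -0.0], [-0.936, 0.353, -0.0], [0.0, 0.0, -1.0]]
force: [0.4, 0.6, -2.9]
finger_gap: 0.0171
```

It turns freely, which agrees with a skipped quarter: this is play or light friction. I continue carefully.

{"fn": "apply_moves", "kwargs": {"targets": "-0.8 3.5 0 0 0 0 255;0 0 0 0 0 0 255;0 0 0 0 0 0 255"}}

```text
time: 28.95
tcp_pos: [0.4476, -0.1445, 0.1013]
tcp_rot: [[-0.353, -0.936, -0.0], [-0.936, 0.353, 0.0], [-0.0, 0.0, -1.0]]
force: [0.7, -0.8, -2.9]
finger_gap: 0.0168
```

{"fn": "apply_moves", "kwargs": {"targets": "-0.4 7.1 0 0 0 0 255;0 0 0 0 0 0 255;0 0 0 0 0 0 255"}}

```text
time: 29.25
tcp_pos: [0.4469, -0.1374, 0.1012]
tcp_rot: [[-0.353, -0.936, -0.001], [-0.936, 0.353, -0.0], [0.0, 0.0, -1.0]]
force: [-0.8, 0.2, -3.2]
finger_gap: 0.0171
```

{"fn": "apply_moves", "kwargs": {"targets": "0.7 7.0 0 0 0 0 255;0 0 0 0 0 0 255;0 0 0 0 0 0 255"}}

```text
time: 29.55
tcp_pos: [0.4474, -0.1306, 0.1011]
tcp_rot: [[-0.353, -0.936, -0.001], [-0.936, 0.353, -0.0], [0.001, 0.001, -1.0]]
force: [-2.2, -2.9, -2.2]
finger_gap: 0.017
```

At -190° the resistance is 3.2 N, the shaft friction, so it's engaged. The stop is expected near -209°, so I use half steps.

{"fn": "apply_moves", "kwargs": {"targets": "0.8 3.5 0 0 0 0 255;0 0 0 0 0 0 255;0 0 0 0 0 0 255"}}

```text
time: 29.85
tcp_pos: [0.448, -0.1273, 0.1011]
tcp_rot: [[-0.353, -0.936, -0.001], [-0.936, 0.353, -0.0], [0.001, 0.001, -1.0]]
force: [-4.3, -4.0, -0.3]
finger_gap: 0.017
```

{"fn": "apply_moves", "kwargs": {"targets": "1.0 3.4 0 0 0 0 255;0 0 0 0 0 0 255;0 0 0 0 0 0 255"}}

```text
time: 30.15
tcp_pos: [0.4489, -0.1238, 0.101]
tcp_rot: [[-0.353, -0.935, -0.001], [-0.936, 0.353, -0.0], [0.001, 0.001, -1.0]]
force: [-4.7, -3.3, -1.1]
finger_gap: 0.0173
```

{"fn": "apply_moves", "kwargs": {"targets": "1.3 3.3 0 0 0 0 255;0 0 0 0 0 0 255;0 0 0 0 0 0 255"}}

```text
time: 30.45
tcp_pos: [0.45, -0.1206, 0.101]
tcp_rot: [[-0.353, -0.935, -0.002], [-0.935, 0.353, -0.0], [0.001, 0.002, -1.0]]
force: [-4.1, -2.3, -1.0]
finger_gap: 0.0172
```

{"fn": "apply_moves", "kwargs": {"targets": "1.5 3.1 0 0 0 0 255;0 0 0 0 0 0 255;0 0 0 0 0 0 255"}}

```text
time: 30.75
tcp_pos: [0.4513, -0.1174, 0.101]
tcp_rot: [[-0.353, -0.935, -0.002], [-0.935, 0.353, -0.0], [0.001, 0.002, -1.0]]
force: [-5.8, -3.0, -0.1]
finger_gap: 0.0171
```

{"fn": "apply_moves", "kwargs": {"targets": "1.7 3.1 0 0 0 0 255;0 0 0 0 0 0 255;0 0 0 0 0 0 255"}}

```text
time: 31.05
tcp_pos: [0.4526, -0.1147, 0.101]
tcp_rot: [[-0.353, -0.935, -0.003], [-0.935, 0.353, -0.001], [0.002, 0.003, -1.0]]
force: [-6.1, -5.2, 1.2]
finger_gap: 0.017
```

{"fn": "apply_moves", "kwargs": {"targets": "1.0 1.7 0 0 0 0 255;0 0 0 0 0 0 255;0 0 0 0 0 0 255"}}

```text
time: 31.35
tcp_pos: [0.4532, -0.1136, 0.101]
tcp_rot: [[-0.353, -0.935, -0.004], [-0.935, 0.353, -0.001], [0.003, 0.003, -1.0]]
force: [-6.2, -9.6, 2.2]
finger_gap: 0.017
```

{"fn": "apply_moves", "kwargs": {"targets": "1.0 1.7 0 0 0 0 255;0 0 0 0 0 0 255;0 0 0 0 0 0 255"}}

```text
time: 31.65
tcp_pos: [0.4539, -0.1122, 0.101]
tcp_rot: [[-0.353, -0.935, -0.004], [-0.935, 0.353, -0.002], [0.003, 0.003, -1.0]]
force: [-8.0, -10.2, 2.5]
finger_gap: 0.0172
```

```bash
python3 look.py d16
```

```text
31.75 [ 0.45392448 -0.1122109   0.10098244] [-6.9 -9.4  2.6] [-3.86  2.87  0.01] 0.017289331751976014
```

View pics/d16.png

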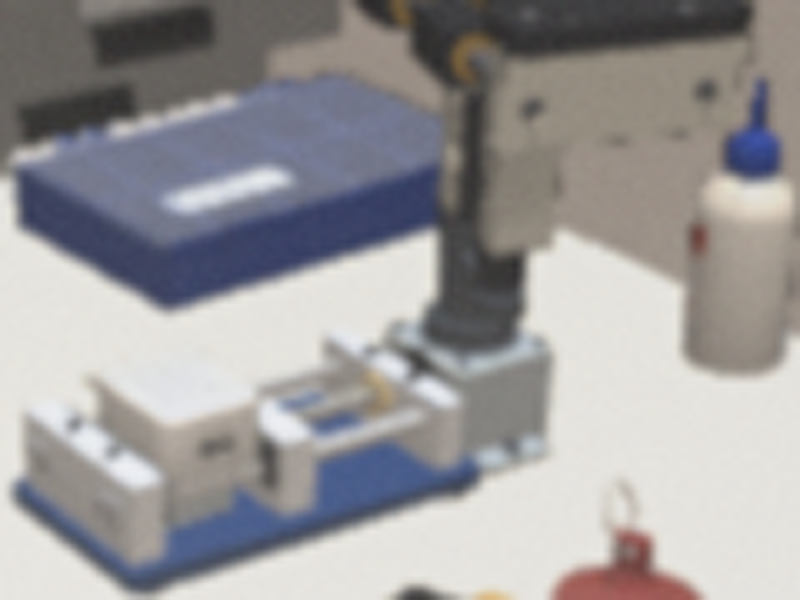

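The same profile appears 91° later: about 3.5 N of friction, then 5.4 to 12 N within 7° (0.55 N m against 0.13 N m friction). The shaft is at its stop and the jaw is unchanged. I ease off a little within the socket play and let go.

{"fn": "apply_moves", "kwargs": {"targets": "-1.0 -1.8 0 0 0 0 255;0 0 0 0 0 0 230;0 0 0 0 0 0 180;0 0 0 0 0 0 100;0 0 0 0 0 0 0", "force": 15}}

```text
time: 32.25
tcp_pos: [0.4566, -0.1122, 0.1018]
tcp_rot: [[-0.353, -0.936, 0.003], [-0.936, 0.353, 0.0], [-0.001, -0.002, -1.0]]
force: [0.1, 0.4, 0.5]
finger_gap: 0.036
```

{"fn": "apply_moves", "kwargs": {"targets": "0 0 0 0 0 0 0;0 0 0 0 0 0 0;0 0 20 0 0 0 0;0 0 40 0 0 0 0;0 0 40 0 0 0 0"}}

```text
time: 32.75
tcp_pos: [0.4548, -0.1126, 0.2021]
tcp_rot: [[-0.353, -0.936, -0.001], [-0.936, 0.353, -0.0], [0.001, 0.001, -1.0]]
force: [1.7, 0.7, 0.8]
finger_gap: 0.0763
```

{"fn": "apply_moves", "kwargs": {"targets": "-20 45 0 0 0 0 0;-20 45 0 0 0 0 0;0 45 0 0 0 0 0;0 45 0 0 0 0 0;0 0 0 0 0 0 0"}}

```text
time: 33.25
tcp_pos: [0.4157, 0.0718, 0.2019]
tcp_rot: [[-0.348, -0.937, 0.002], [-0.937, 0.348, 0.002], [-0.002, -0.001, -1.0]]
force: [0.4, -0.4, 0.4]
finger_gap: 0.0877
```

```bash
python3 look.py d17; python3 - <<'E'
from h import *
t=optics.grab_frame("top");cv2.imwrite('pics/t17.png',cv2.resize(t[205:275,330:470][:,:,::-1],(800,400),interpolation=cv2.INTER_CUBIC))
E
```

```text
33.35 [0.41509474 0.06862769 0.20132621] [-0.3 -0.5 -0.5] [ 0.04 -0.08 -0.01] 0.08795048345936383
```

View pics/d17.png

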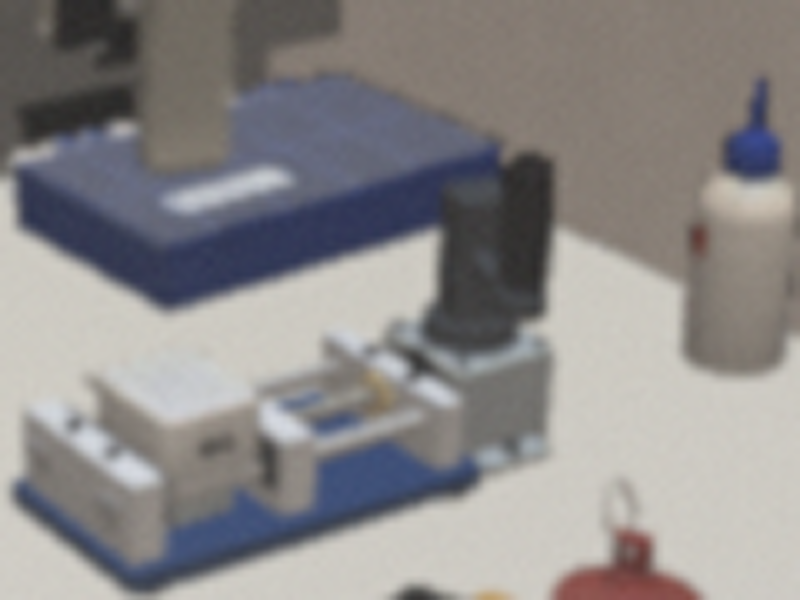

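View pics/t17.png

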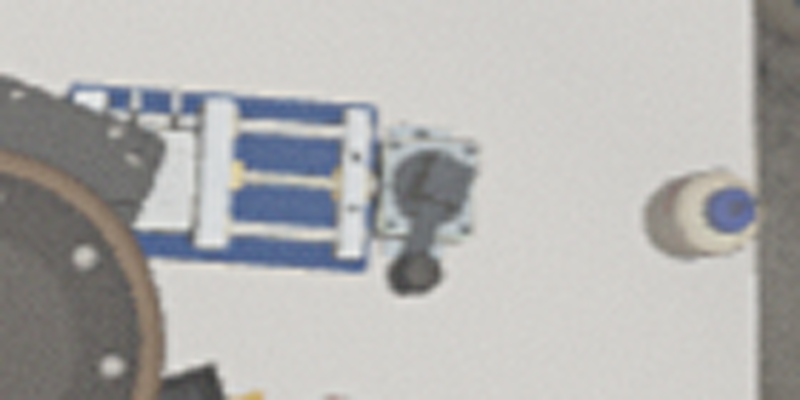

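```bash
python3 - <<'E'
from h import *
t=optics.grab_frame("top")[:,:,::-1].astype(float).mean(2);s=optics.grab_frame("scene")[:,:,::-1].astype(float).mean(2)
P=[box(0,45,-6,6,27,35),cyl(45,6,27,37),cyl(45,9,37,84)]
# top: region of handle/arm below gearbox: rows 246..262, cols 392..415
w=(394,247,414,260);a=np.clip((205-t[w[1]:w[3],w[0]:w[2]])/(205-75),0,1)
e=[]
for y in range(-240,-150,2):
  for du in np.arange(-1,1.1,.5):
    for dv in (-.5,0,.5,1):
      m=sil("top",P,np.array([.4917,-.1382,.042]),np.radians(y),(w[0],w[1],w[2],w[3]));M=np.float32([[1,0,du],[0,1,dv]])
      m=cv2.GaussianBlur(cv2.warpAffine(m,M,(m.shape[1],m.shape[0])),(0,0),.5);e.append((round(((m-a)**2).mean(),4),y,du,dv))
print(sorted(e)[:6])
# calibrate expected bias: shaft image fit in top gave .493,-.1412 vs true .4917,-.1382
print(proj("top",[[.493,-.1412,.066],[.4917,-.1382,.066]]))
w=(404,200,416,230);a=np.clip((190-s[w[1]:w[3],w[0]:w[2]])/(190-60),0,1)
P2=P+[box(-10,10,-10,10,26,55),cyl(0,17,0,8)]
e=[]
for y in range(-240,-150,2):
  m=sil("scene",P2,np.array([.4917,-.1382,.042]),np.radians(y),(w[0]-4,w[1]-4,w[2]+4,w[3]+4));M=np.float32([[1,0,1.2],[0,1,0]])
  m=cv2.GaussianBlur(cv2.warpAffine(m,M,(m.shape[1],m.shape[0])),(0,0),.6)[4:-4,4:-4];e.append((round(((m-a)**2).mean(),4),y))
print(sorted(e)[:4])
E
```

```text
[(np.float64(0.0155), -204, np.float64(1.0), -0.5), (np.float64(0.0167), -202, np.float64(0.5), -0.5), (np.float64(0.0196), -202, np.float64(1.0), -0.5), (np.float64(0.0226), -200, np.float64(0.0), -0.5), (np.float64(0.0233), -200, np.float64(0.5), -0.5), (np.float64(0.0236), -204, np.float64(1.0), 0)]
[[406.71560614 237.25773876]
 [405.55791328 237.7487596 ]]
[(np.float64(0.0482), -202), (np.float64(0.0527), -204), (np.float64(0.0593), -200), (np.float64(0.0766), -206)]
```

Final views: the crank is seated on the collar, yaw about -203° at rest within its socket play. The jaw is tight on the charger, the bottle is upright, and the gripper is clear at z≈0.20. Handing in.

```bash
python3 - <<'E'
from plant import r,ticket
o=r.observe();print(o["time"],o["force"].round(1));print(ticket.hand_in())
E
```

```text
33.5 [ 0.4 -1.  -0.4]
the job is handed in; nothing more can be done
None
```

The crank is fully down on the shaft, wound clockwise to the stop, and left there with the gripper clear. I handed the job in at 33.5 s; it gave no verdict.

**What I did:** I picked up the dark crank by its boss and left the orange look-alike alone. I lowered it onto the square shaft until it touched the collar. Then I wound it about three turns by the handle until the jaw closed on the charger and the shaft stopped.

**What went wrong:** At the stop I pushed too hard, up to about 20 N on the handle. The socket appears to have skipped over a corner of the shaft and turned the shaft back a little. I let go, gripped the handle again and wound on until the torque rose firmly, about 90° further round than the first time. That matches a one-quarter skip. It held at about 12 N on the handle, or 0.55 N m, against 0.13 N m of friction.

**Last checks:**
- **Jaw:** it moved about 16.9 mm, then did not move again in the pictures.
- **Charger:** it sits between the closed jaws.
- **Crank:** it looks flush on the collar in both camera views, resting about 5° back from the stop. That is within the socket play.
- **Bottle:** it is upright.
- **Shaft angle:** I could not see it directly. That it is at the stop rests on the force rise and on the jaw travel matching.

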